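# Clamp the glued paddle in the bench press with the removable crank

## Task

The wooden paddle's blade has a wooden patch freshly glued on it and lies ready in the bench screw press. Fit the loose crank fully home on the square shaft on top of the press without jamming it, wind the press plate down until it grips the patched blade firmly but is not overtightened, then lift the crank off again and lay it flat on the bench beside the press. Turn the screw only with the crank, do not shift the paddle in the press, and leave the three cans alone.

Things in the scene. Friction and masses are not known exactly. Their poses are not given: they have to be found in the camera images.
- crank_boss (a point): Centre of the boss of the loose crank (dark steel, 0.3 to 0.5 kg, flat underside), half-way up: a block 44 along the arm x 40 across x 32 mm high, a square hole 19.6 mm wide right through it from top to bottom, parallel to its sides. x: along the arm to the handle; z: up. The crank starts flat on the bench left or right of the press, this point 16 mm up.
- handle_mid (a point): Middle of the crank's upright black handle, a sleeve 26 mm across and 70 mm tall that spins freely on its pin, 100 mm from the hole's axis, 37 mm higher than crank_boss. It stands on the end of the arm, a flat bar 24 mm wide and 14 mm high whose underside is level with the boss's. This point's axes spin with the sleeve.
- press: Grey cast bench screw press, bolted down. Origin: on the bench under the screw's axis; z up. Base 160 x 200 x 30 mm; two pillars at y = +-75 mm carry a crosshead 50 (x) x 180 (y) mm, its top 207 mm up, with the square shaft standing up from its middle.
- shaft_top (a point): Middle of the top end of the square steel shaft, 251 mm above the bench: 18 mm square, x and y across its flats, its top 2.5 mm stepped in to 15.5 mm. The crank goes on from above in any of four quarter turns, 0.8 mm play each side, and is home when its underside meets the round collar (32 mm across) 29 mm below this point, 15 mm above the crosshead: crank_boss is then 13 mm below this point.
- screw (a joint): Angle of the screw with its square shaft, rad, growing clockwise seen from above; starts at 0 to 1.5, ends at 10. Clockwise winds the plate down, 24 mm a turn; the shaft keeps its height. Running free it takes about 3 N at the crank's handle. It holds a load of about 80 N on the plate; let go above that, it turns back a few degrees.
- plate_face (a point): Middle of the underside of the steel press plate, 100 x 110 mm, backed by hard rubber, on the screw's axis; starts 18 to 28 mm above the blade, 6 to 25 mm above the patch. Once it bears, 10 degrees of crank add 40 to 50 N on the blade. A firm clamp is about 100 N: the handle then pulls with about 4 N at a standstill (6.5 to 7 N while turning); 160 N, 6 N at a standstill, bruises the blade.
- blade (a point): Middle of the blade of the loose wooden paddle, half-way through its thickness: 125 x 100 mm, 14 mm thick, lying flat on a plywood block under the press plate. A dark wooden patch, 80 x 70 mm and 3 to 12 mm thick (it differs each time), lies glued on its top: the plate meets this. x: along the round handle, which sticks out of the press away from the robot.
- can_a: Empty aluminium can, 66 mm across, 116 mm tall, standing on the bench on the other side of the press from the crank. Origin: middle of its foot.
- can_b: Another such can, standing beyond the press on the left. Farther left lies a steel dustpan.
- can_flat: Can crushed flat, 76 mm across, 20 mm high, on the bench beyond the press on the right. Origin: middle of its underside. Farther right stand a clear lidded box, 90 mm high, and a plastic bin, 200 mm high.
Mind the look-alikes: they are no part of the job. Of the things that look like the part that bears crank_boss, the smallest one is meant.

How it is judged:
By the outcome, as a careful person would: the job done as asked, in the order asked, and still so for the second after the job is handed in, with the robot touching nothing.
It also fails if it takes over 72 s, if anything falls off the work surface, if the arm or the gripper's body presses on something with over 40 N, if the wrist force passes 120 N, or if a joint passes its speed limit or range.

## Robot

A 6-joint arm with a two-finger parallel gripper is mounted at the origin on the work surface. World frame = base frame: x ahead of the robot, y to its left, z up, the work surface at z = 0. Lengths are in m, angles in rad, forces in N, time in s.
With the tool pointing down it reaches from about 0.425 to 0.95 m from the base axis. Payload 3.5 kg.
Tool frame: the origin (TCP) lies at the very end of the fingers, on their centre line; the grasp point (between the pads) lies 19 mm behind it; y points along the fingers, z is the direction in which the jaws open and shut, and the axes are right-handed (so a half turn about y gives the same grasp; the last joint's range is limited). The gripper opens to 85 mm and grips with 20 to 120 N. Pads are 22 mm wide; open, the fingers measure 114 mm over their backs; the gripper's body (76 mm by 85 mm) begins 54 mm behind the grasp point. The pads swing forward as they close: fully open they stand 13 mm farther back than shut.
Start: joints at [1.045, 0.286, 1.577, -0, 1.279, -0.15], TCP at [0.248, 0.628, 0.231] pointing down, gripper open.
Joint ranges: [-2.77, 2.77], [-0.9, 2.22], [0.21, 2.48], [-1.53, 4.67], [0.24, 2.81], [-2.84, 2.84]. Speed limits (rad/s): [2.79, 2.79, 3.14, 3.14, 3.14, 3.14].

## Interface

Orientations are given as a unit quaternion [x, y, z, w].
In Python, from plant import ctrl gives the robot as it stands. The module is installed in compiled form; this text tells all that it offers.
- The arm moves only by the tool jog_arm, never from a script. Its argument "deltas" is a list of rows, each a list of 3 entries, a list of its own where there are three numbers: the turn, a rotation vector about the tool's x, y, z in rad, then the shift along the tool's x, y, z in m, then the opening, from 0 (shut) to 1 (fully open). In form: [[[wx, wy, wz], [dx, dy, dz], gripper], ...]. A call has 1 to 10 rows; each row is the pose to reach, as a shift and turn from the pose measured when the call began, along the tool's axes at that moment; what a row does not reach only later rows make up. A row lasts 1/12 s, in which the tool goes at most 41.7 mm and 7.16 degrees, less where a joint would pass 70% of its speed; a pose out of reach is approached as far as the arm can. A call with a gripper value outside its range is refused whole. The fingers move at their own pace and stop on an object; "force" is the grip in N (left out, the last holds). Time passes only in rows, so rows that repeat a pose let the fingers close. It gives the time, the measured TCP pose, the force and the opening at its end, in the units of the state.
- ctrl.get_state(): the state, without advancing time (a new reading comes with each control period).
- ctrl.read_camera(name): name is "side" or "top" or "wrist"; returns a dict with "pixels" (480x640x3 uint8, blue, green, red), "range_z" (480x640 float32, m along the optical axis (not along the pixel's ray), 0 where there is no reading), "fx", "fy", "cx", "cy" (pixels), "T" (4x4, takes a point from camera to world coordinates); the wrist camera has in their place "mount" (4x4, takes a point from camera to tool coordinates, whose origin is the TCP and whose axes are the tool frame's). Camera axes: x right, y up, looking along -z (the intrinsics and any distortion apply to the point x, -y, -z); pixel columns grow to the right and rows downward; lengths in m; the calibration is good to about 2 mm. A picture is of the moment at which its call begins: read the wrist's pose just before it.
- ctrl.sign_off(): hands the job in, once; it reports no verdict.
The state is a dict: "time": time; "qpos": joint angles; "dq": joint speeds; "joint_efforts": joint torques, N m; "eef_pos": TCP position; "tcp_rot": TCP orientation; "contact_force": force on the tool from outside, world axes, zero at the start; "wrist_torque": the same for the moment, N m; "opening": opening from 0.0 (shut) to 1.0 (fully open).
Only numpy, scipy, OpenCV 4.12 (cv2) and the standard library are available. Lean on these libraries where they do the work, as an engineer would, in place of code of your own. Each camera call takes 0.05 s, during which the arm holds its last target.

## Working session

There is one attempt and no reset: what is moved stays moved. The work goes in short steps, Python scripts to look and compute and a tool call to move; the robot and the scene stay as the last step left them, time stands still between calls to the robot, and variables do not carry over. Pictures are saved under pics/ and viewed, and the job is handed in when it is done.

Besides the shell and the picture viewer there is one more tool, called after "Emit:" in YAML: its name, and indented under it one key for each argument. jog_arm: Moves the arm, as the interface text tells. Its arguments: {"type":"object","properties":{"deltas":{"type":"array","items":{"type":"array"}},"force":{"type":"number"}},"required":["deltas"]}

```bash
mkdir -p pics; ls; python3 - <<'E'
from plant import ctrl
import cv2,numpy as np
s=ctrl.get_state();print(s)
for n in ("side","top"):
    c=ctrl.read_camera(n);cv2.imwrite(f"pics/{n}0.png",c["pixels"]);np.savez(f"{n}0.npz",**{k:v for k,v in c.items()})
    print(n,[ (k,np.round(v,3).tolist()) for k,v in c.items() if k not in("pixels","range_z")])
c=ctrl.read_camera("wrist");cv2.imwrite("pics/wrist0.png",c["pixels"]);print(c["mount"],c.keys())
E
```

```text
pics
{'time': 0.0, 'qpos': array([ 1.04497875e+00,  2.87203409e-01,  1.57821019e+00, -3.39464366e-05,
        1.27861811e+00, -1.50030439e-01]), 'dq': array([ 9.02285283e-04,  1.47960763e-03, -8.08008506e-04,  4.63947687e-04,
        1.04693780e-03, -6.40288486e-05]), 'joint_efforts': array([ 7.43411620e-04, -4.05990100e+01, -2.92622155e+01, -6.05983359e-05,
        5.95812657e-03, -3.00213166e-06]), 'eef_pos': array([0.24738369, 0.62730572, 0.22990406]), 'tcp_rot': array([ 0.69547912, -0.13235198,  0.13180188, -0.69384437]), 'contact_force': array([-0.55214827, -0.13148637, -0.1443302 ]), 'wrist_torque': array([-0.04303698,  0.02081356, -0.04222533]), 'opening': 0.9992260682213661}
side [('fx', 438.99), ('fy', 438.99), ('cx', 324.396), ('cy', 234.224), ('T', [[0.844, 0.358, -0.4, 0.101], [-0.537, 0.545, -0.644, -0.641], [-0.012, 0.758, 0.652, 0.876], [0.0, 0.0, 0.0, 1.0]])]
top [('fx', 444.274), ('fy', 444.274), ('cx', 317.094), ('cy', 238.144), ('T', [[0.022, 0.988, -0.151, 0.381], [-0.999, 0.017, -0.031, 0.043], [-0.028, 0.152, 0.988, 1.194], [0.0, 0.0, 0.0, 1.0]])]
[[-6.79847854e-04 -9.65472015e-01 -2.60505905e-01 -6.60818089e-02]
 [ 3.94061616e-04  2.60505686e-01 -9.65472233e-01 -1.44152520e-01]
 [ 9.99999691e-01 -7.59029603e-04  2.03351231e-04  3.03202825e-04]
 [ 0.00000000e+00  0.00000000e+00  0.00000000e+00  1.00000000e+00]] dict_keys(['pixels', 'range_z', 'fx', 'fy', 'cx', 'cy', 'mount'])
```

View pics/side0.png

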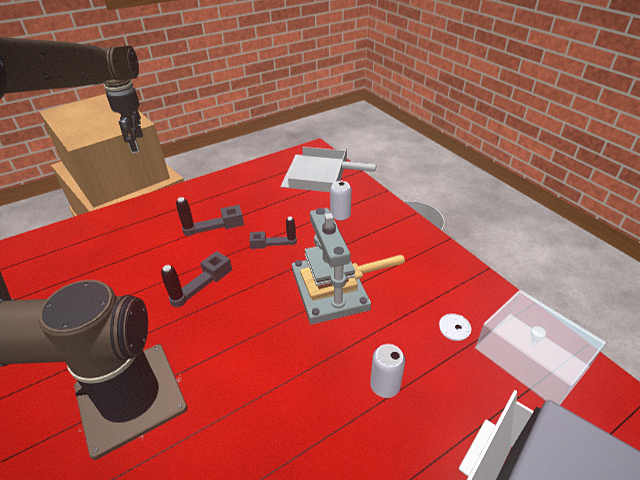

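View pics/top0.png

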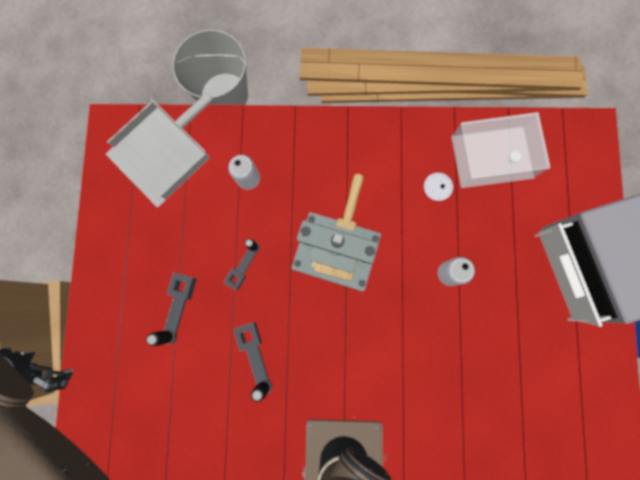

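View pics/wrist0.png

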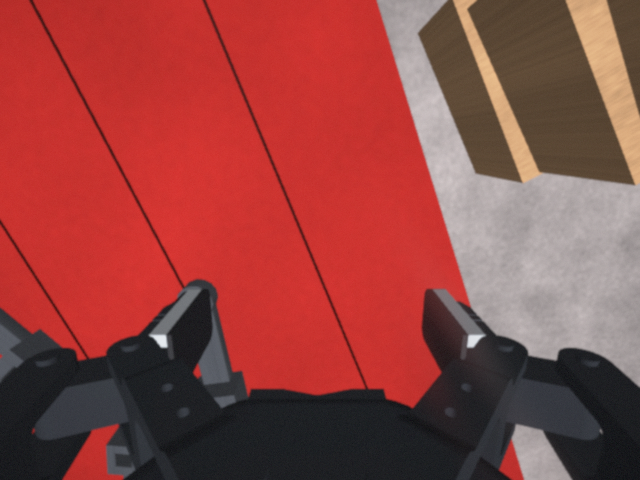

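```bash
cat > h.py <<'E'
import numpy as np,cv2
from scipy.spatial.transform import Rotation as R
from plant import ctrl
def ray(c,px,T=None):
    T=c["T"] if T is None else T
    d=np.array([(px[0]-c["cx"])/c["fx"],-(px[1]-c["cy"])/c["fy"],-1.])
    return T[:3,3],T[:3,:3]@d
def onplane(c,px,z,T=None):
    o,d=ray(c,px,T);return o+d*(z-o[2])/d[2]
def proj(c,P,T=None):
    T=c["T"] if T is None else T
    p=T[:3,:3].T@(np.asarray(P)-T[:3,3])
    return np.array([c["cx"]+c["fx"]*p[0]/-p[2],c["cy"]-c["fy"]*p[1]/-p[2]])
def pose():
    s=ctrl.get_state();T=np.eye(4);T[:3,:3]=R.from_quat(s["tcp_rot"]).as_matrix();T[:3,3]=s["eef_pos"];return s,T
def wrist(name=None):
    s,T=pose();c=ctrl.read_camera("wrist");c=dict(c);c["T"]=T@c["mount"]
    if name: cv2.imwrite(f"pics/{name}.png",c["pixels"])
    return s,T,c
def tri(c1,p1,c2,p2):
    o1,d1=ray(c1,p1);o2,d2=ray(c2,p2)
    A=np.stack([d1,-d2],1);k=np.linalg.lstsq(A,o2-o1,rcond=None)[0]
    a=o1+k[0]*d1;b=o2+k[1]*d2;return (a+b)/2,np.linalg.norm(a-b)
E
python3 - <<'E'
import cv2,numpy as np
t=cv2.imread("pics/top0.png");s=cv2.imread("pics/side0.png")
a=cv2.resize(t[225:305,205:395][:, :],None,fx=4,fy=4,interpolation=3)
cv2.imwrite("pics/tc.png",a);
b=cv2.resize(s[190:330,235:415],None,fx=4,fy=4,interpolation=3);cv2.imwrite("pics/sc.png",b)
E
```

```text
(no output)
```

View pics/tc.png

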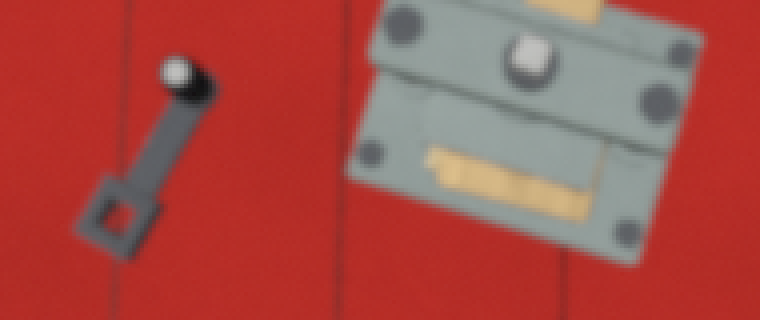

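View pics/sc.png

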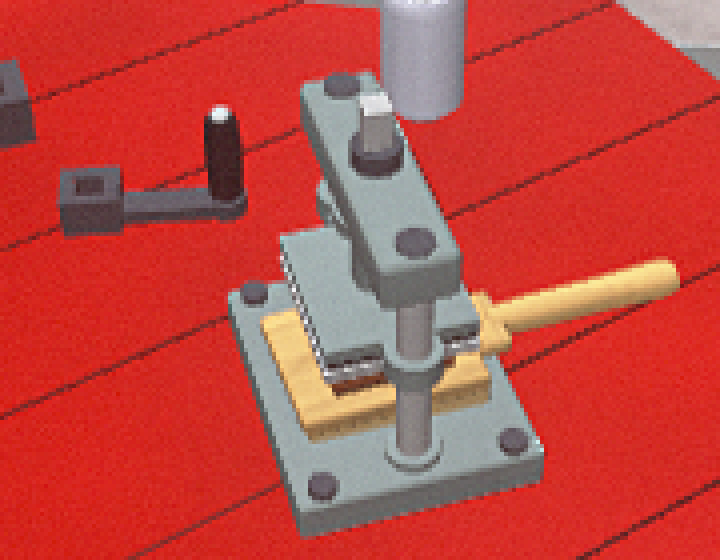

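```bash
python3 - <<'E'
from h import *
t=dict(np.load("top0.npz"));s=dict(np.load("side0.npz"))
f=lambda x,y:(205+x/4,225+y/4)
g=lambda x,y:(235+x/4,190+y/4)
print("shaft tri",tri(t,f(530,54),s,g(375,100)), onplane(t,f(530,54),.251),onplane(s,g(375,100),.251))
print("hole",onplane(t,f(117,217),.032),onplane(s,g(91,186),.032), "handle top",onplane(t,f(176,71),.088),onplane(s,g(221,113),.088))
for n,p in dict(a=(181,284),ah=(153,339),b=(247,336),bh=(258,395)).items(): print(n,onplane(t,p,.035 if len(n)==1 else .1))
# corners of crosshead, top
C=[onplane(t,f(*p),.207)for p in((368,63),(664,153))];print("xhead front edge",C,np.degrees(np.arctan2(*(C[1]-C[0])[[1,0]])))
C=[onplane(t,f(*p),.03)for p in((347,177),(637,264),(703,35))];print("base",C,np.degrees(np.arctan2(*(C[1]-C[0])[[1,0]])))
E
```

```text
shaft tri (array([0.52687617, 0.02736738, 0.25175257]), np.float64(0.003495474815726014)) [0.52540006 0.02812129 0.251     ] [0.52911577 0.02767729 0.251     ]
hole [0.44608233 0.29365462 0.032     ] [0.44950348 0.29088915 0.032     ] handle top [0.5355811  0.24872321 0.088     ] [0.54003514 0.25020034 0.088     ]
a [0.43068542 0.43266276 0.035     ]
ah [0.29346274 0.47030189 0.1       ]
b [0.30154793 0.25284401 0.035     ]
bh [0.16981689 0.20856735 0.1       ]
xhead front edge [array([0.52542316, 0.11833104, 0.207     ]), array([ 0.47784866, -0.04769231,  0.207     ])] -105.98981800540314
base [array([0.47543132, 0.14355924, 0.03      ]), array([ 0.42262277, -0.04667482,  0.03      ]), array([ 0.57394755, -0.08932353,  0.03      ])] -105.51453512557157
```

```bash
cat >> h.py <<'E'
def target(px,yawz,T=None):
    """delta to tool-down pose at px with tool z at yaw yawz (rad)"""
    if T is None: s,T=pose()
    z=np.array([np.cos(yawz),np.sin(yawz),0]);y=np.array([0,0,-1.]);x=np.cross(y,z)
    G=np.stack([x,y,z],1)
    w=R.from_matrix(T[:3,:3].T@G).as_rotvec()
    return np.round(w,4),np.round(T[:3,:3].T@(np.asarray(px)-T[:3,3]),4)
E
python3 - <<'E'
from h import *
s,T=pose();print(np.round(T,3))
z=T[:3,2];print("yaw z",np.degrees(np.arctan2(z[1],z[0])),s["qpos"])
for y in(64,-116):
    print(y,target([.43,.30,.2],np.radians(y)))
E
```

```text
[[ 0.93  -0.001  0.367  0.247]
 [-0.367 -0.002  0.93   0.627]
 [-0.    -1.    -0.002  0.23 ]
 [ 0.     0.     0.     1.   ]]
yaw z 68.46888838740296 [ 1.04498635e+00  2.87029396e-01  1.57784952e+00 -2.21016378e-05
  1.27861347e+00 -1.50014551e-01]
64 (array([ 0.0019,  0.078 , -0.0002]), array([ 0.29  ,  0.0306, -0.2375]))
-116 (array([-3.0000e-04, -3.0636e+00, -2.9000e-03]), array([ 0.29  ,  0.0306, -0.2375]))
```

```bash
python3 - <<'E'
from h import *
print(target([.447,.292,.15],np.radians(64)))
E
```

```text
(array([ 0.0019,  0.078 , -0.0002]), array([ 0.3088,  0.0806, -0.2387]))
```

Emit:
jog_arm:
  deltas:
    - [[0.002, 0.078, 0], [0.031, 0.008, -0.024], 1]
    - [[0.002, 0.078, 0], [0.062, 0.016, -0.048], 1]
    - [[0.002, 0.078, 0], [0.093, 0.024, -0.072], 1]
    - [[0.002, 0.078, 0], [0.124, 0.032, -0.095], 1]
    - [[0.002, 0.078, 0], [0.155, 0.04, -0.119], 1]
    - [[0.002, 0.078, 0], [0.186, 0.048, -0.143], 1]
    - [[0.002, 0.078, 0], [0.217, 0.056, -0.167], 1]
    - [[0.002, 0.078, 0], [0.248, 0.065, -0.191], 1]
    - [[0.002, 0.078, 0], [0.29, 0.075, -0.225], 1]
    - [[0.002, 0.078, 0], [0.309, 0.0806, -0.239], 1]
  force: 60

```text
time: 0.98
eef_pos: [0.4475, 0.2895, 0.1495]
tcp_rot: [0.689, -0.159, 0.159, -0.689]
contact_force: [0.5, 0.0, -0.4]
opening: 1.001
```

```bash
python3 - <<'E'
from h import *
s,T,c=wrist("w1");print(s["time"],s["eef_pos"],c["fx"],c["cx"],c["cy"])
g=cv2.cvtColor(c["pixels"],cv2.COLOR_BGR2HSV)
E
```

```text
0.9833 [0.44753509 0.28946112 0.14945288] 351.8804527551533 316.7732355306495 236.0911537386726
```

View pics/w1.png

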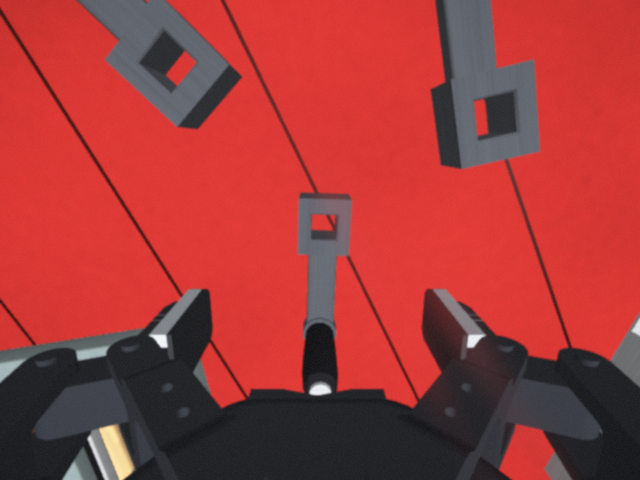

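```bash
python3 - <<'E'
import cv2
i=cv2.imread("pics/w1.png");cv2.imwrite("pics/w1c.png",cv2.resize(i[185:265,280:370],None,fx=7,fy=7,interpolation=cv2.INTER_CUBIC))
E
```

```text
(no output)
```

View pics/w1c.png

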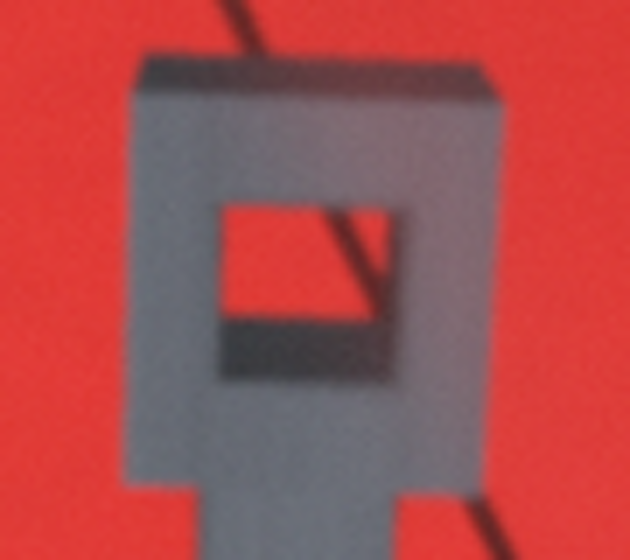

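```bash
python3 - <<'E'
from h import *
s,T,c=wrist()
P=np.array([onplane(c,(280+x/7,185+y/7),.032) for x,y in((133,93),(503,103),(485,495),(124,486))])
print(np.round(P,4));m=P.mean(0)
a=(P[3]+P[2]-P[0]-P[1])/2;b=(P[1]-P[0]+P[2]-P[3])/2
ya=np.degrees(np.arctan2(a[1],a[0]));yb=np.degrees(np.arctan2(b[1],b[0]))
print(m,np.linalg.norm(a),np.linalg.norm(b),ya,yb)
H=np.array([onplane(c,(280+x/7,185+y/7),.032) for x,y in((222,205),(405,208),(397,382),(222,380))]);print("hole",H.mean(0))
yaw=np.radians((ya+90+yb+180)/2 if abs(yb+180-(ya+90))<20 else ya+90)
print(np.degrees(yaw),target([m[0],m[1],.009],yaw))
t=dict(np.load("top0.npz"))
E
```

```text
[[0.4215 0.2835 0.032 ]
 [0.4398 0.3183 0.032 ]
 [0.4787 0.2982 0.032 ]
 [0.4602 0.2628 0.032 ]]
[0.4500671  0.29071729 0.032     ] 0.043862673582328975 0.039683153265558394 -27.776695806426865 62.34747137601198
hole [0.44969311 0.29094001 0.032     ]
62.223304193573135 (array([ 0.0029,  0.025 , -0.0011]), array([1.000e-04, 1.393e-01, 4.200e-03]))
```

Emit:
jog_arm:
  deltas:
    - [[0.003, 0.025, -0.001], [0, 0.035, 0.003], 1]
    - [[0.003, 0.025, -0.001], [0, 0.07, 0.004], 1]
    - [[0.003, 0.025, -0.001], [0, 0.1, 0.004], 1]
    - [[0.003, 0.025, -0.001], [0, 0.125, 0.004], 1]
    - [[0.003, 0.025, -0.001], [0, 0.139, 0.004], 1]
    - [[0.003, 0.025, -0.001], [0, 0.139, 0.004], 1]

```text
time: 1.58
eef_pos: [0.4463, 0.2898, 0.0053]
tcp_rot: [0.688, -0.172, 0.167, -0.685]
contact_force: [-0.6, -0.6, -0.1]
opening: 1.003
```

Emit:
jog_arm:
  deltas:
    - [[0, 0, 0], [0, 0, 0], 0.3]
    - [[0, 0, 0], [0, 0, 0], 0.3]
    - [[0, 0, 0], [0, 0, 0], 0.3]
    - [[0, 0, 0], [0, 0, 0], 0.3]
    - [[0, 0, 0], [0, 0, 0], 0.3]
    - [[0, 0, 0], [0, 0, 0], 0.3]
  force: 80

```text
time: 2.08
eef_pos: [0.4483, 0.291, 0.0077]
tcp_rot: [0.687, -0.171, 0.168, -0.686]
contact_force: [-0.1, 1.3, 6.3]
opening: 0.453
```

```bash
python3 - <<'E'
from h import *
s,T,c=wrist("w2");print(s["time"],s["eef_pos"],s["opening"],s["contact_force"])
E
```

```text
2.0833 [0.44833711 0.29100168 0.0076871 ] 0.45325649408745194 [-0.1486393   1.31452655  6.25820788]
```

View pics/w2.png

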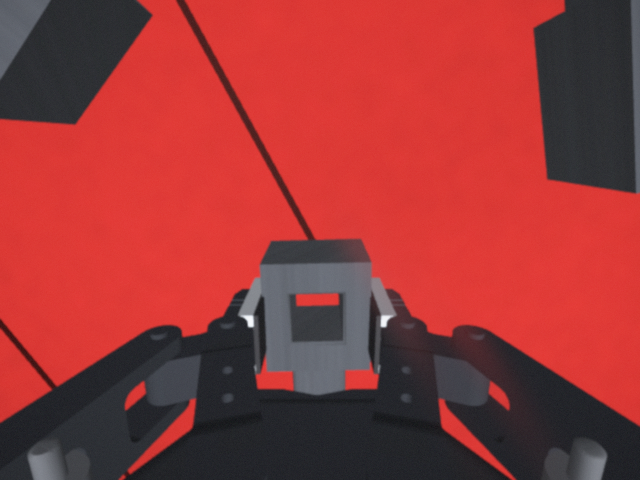

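```bash
python3 - <<'E'
from h import *
s,T,c=wrist()
i=c["pixels"];cv2.imwrite("pics/w2c.png",cv2.resize(i[230:385,240:395],None,fx=5,fy=5,interpolation=cv2.INTER_CUBIC))
print(T)
E
```

```text
[[ 8.84998926e-01 -3.25394107e-03  4.65581693e-01  4.48304494e-01]
 [-4.65584859e-01 -2.48463167e-04  8.85003208e-01  2.91010329e-01]
 [-2.76406839e-03 -9.99994675e-01 -1.73487533e-03  7.66713661e-03]
 [ 0.00000000e+00  0.00000000e+00  0.00000000e+00  1.00000000e+00]]
```

View pics/w2c.png

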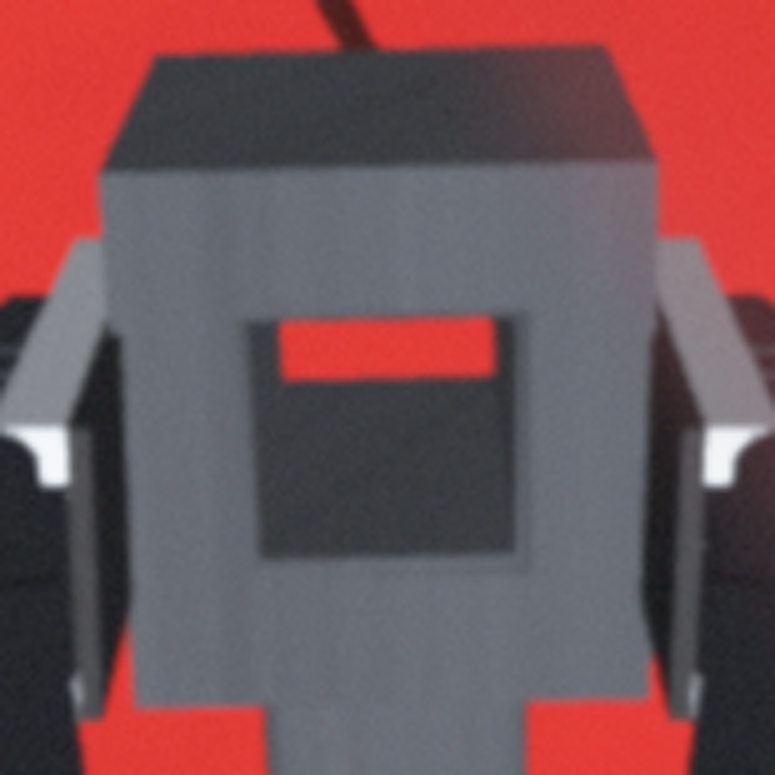

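```bash
cat >> h.py <<'E'
def rect(c,pts,z):
    P=np.array([onplane(c,p,z) for p in pts]);a=(P[3]+P[2]-P[0]-P[1])/2;b=(P[1]-P[0]+P[2]-P[3])/2
    return P.mean(0),np.linalg.norm(a),np.linalg.norm(b),np.degrees(np.arctan2(a[1],a[0])),np.degrees(np.arctan2(b[1],b[0]))
E
python3 - <<'E'
from h import *
s,T,c=wrist()
for q in(((102,173),(656,162),(648,697),(137,707)),((242,322),(535,315),(526,553),(262,558))):
    r=rect(c,[(240+x/5,230+y/5) for x,y in q],.032)
    print(r, "tool:",T[:3,:3].T@(r[0]-T[:3,3]), "toolx yaw",np.degrees(np.arctan2(T[1,0],T[0,0])))
E
```

```text
(array([0.44740639, 0.29197046, 0.032     ]), np.float64(0.04441784652742784), np.float64(0.04006311177179536), np.float64(-26.378037895668974), np.float64(63.60455756247681)) tool: [-0.00132583 -0.02432535  0.00039681] toolx yaw -27.74531407796008
(array([0.44708075, 0.29260759, 0.032     ]), np.float64(0.019679245667564484), np.float64(0.0209453102546736), np.float64(-26.432729511632235), np.float64(63.711368175201066)) tool: [-0.00191065 -0.02432446  0.00080909] toolx yaw -27.74531407796008
```

Emit:
jog_arm:
  deltas:
    - [[0, 0, 0], [0, -0.03, 0], 0.3]
    - [[0, 0, 0], [0, -0.07, 0], 0.3]
    - [[0, 0, 0], [0, -0.11, 0], 0.3]
    - [[0, 0, 0], [0, -0.15, 0], 0.3]
    - [[0, 0, 0], [0, -0.19, 0], 0.3]
    - [[0, 0, 0], [0, -0.23, 0], 0.3]
    - [[0, 0, 0], [0, -0.265, 0], 0.3]
    - [[0, 0, 0], [0, -0.285, 0], 0.3]
    - [[0, 0, 0], [0, -0.292, 0], 0.3]
    - [[0, 0, 0], [0, -0.292, 0], 0.3]

```text
time: 3.07
eef_pos: [0.4494, 0.2911, 0.301]
tcp_rot: [-0.686, 0.17, -0.169, 0.687]
contact_force: [-0.2, 0.4, -4.1]
opening: 0.455
```

```bash
python3 - <<'E'
from h import *
s,T=pose();print(s["time"],s["opening"],s["contact_force"],s["wrist_torque"],T[:3,3],target([.583,.048,.30],np.radians(110)))
E
```

```text
3.0667 0.4546943657630554 [-0.17636112  0.38263528 -4.13256502] [0.01779824 0.09019884 0.03080227] [0.44943086 0.2910631  0.30095306] (array([-5.000e-04, -8.335e-01, -1.200e-03]), array([ 0.2314,  0.0007, -0.1529]))
```

Emit:
jog_arm:
  deltas:
    - [[0, -0.11, 0], [0.026, 0, -0.017], 0.3]
    - [[0, -0.22, 0], [0.052, 0, -0.034], 0.3]
    - [[0, -0.33, 0], [0.078, 0, -0.051], 0.3]
    - [[0, -0.44, 0], [0.104, 0, -0.068], 0.3]
    - [[0, -0.55, 0], [0.13, 0, -0.085], 0.3]
    - [[0, -0.66, 0], [0.156, 0, -0.102], 0.3]
    - [[0, -0.75, 0], [0.182, 0, -0.12], 0.3]
    - [[0, -0.82, 0], [0.21, 0, -0.138], 0.3]
    - [[0, -0.8335, 0], [0.225, 0, -0.149], 0.3]
    - [[0, -0.8335, 0], [0.2314, 0, -0.153], 0.3]

```text
time: 3.9
eef_pos: [0.5822, 0.0449, 0.2958]
tcp_rot: [-0.696, -0.119, 0.125, 0.697]
contact_force: [-0.3, 0.5, -5.3]
opening: 0.449
```

```bash
python3 - <<'E'
from h import *
s,T,c=wrist("w3");print(s["time"],s["opening"],s["contact_force"],s["dq"],T[:3,3])
E
```

```text
3.9 0.44935895663133935 [-0.34550698  0.46900822 -5.34992604] [-0.08588266  0.06717362 -0.08000642  0.03713009  0.02567153 -0.08298941] [0.58218158 0.04494938 0.29575903]
```

View pics/w3.png

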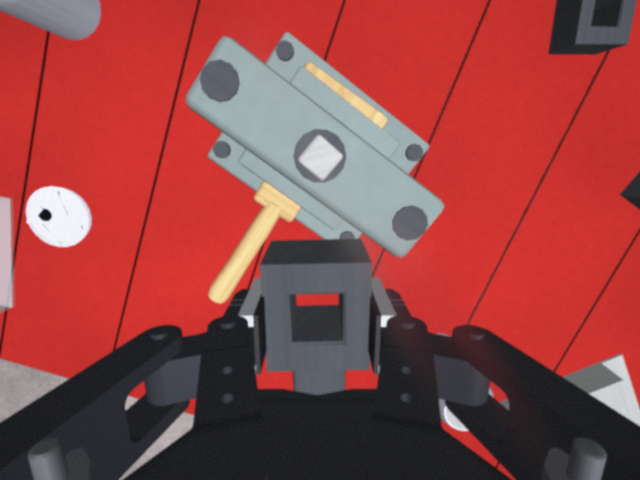

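```bash
python3 - <<'E'
from h import *
s,T,c=wrist("w4");print(s["time"],s["dq"][:3],T)
np.savez("w4.npz",**c)
i=c["pixels"];cv2.imwrite("pics/w4c.png",cv2.resize(i[120:195,280:360],None,fx=8,fy=8,interpolation=cv2.INTER_CUBIC))
E
```

```text
3.95 [ 0.04507834 -0.03007066  0.01274494] [[ 9.40871674e-01 -8.19401307e-03 -3.38664069e-01  5.82415423e-01]
 [ 3.38673695e-01 -2.24958725e-04  9.40903862e-01  4.51843756e-02]
 [-7.78596398e-03 -9.99966403e-01  2.56343939e-03  2.96103429e-01]
 [ 0.00000000e+00  0.00000000e+00  0.00000000e+00  1.00000000e+00]]
```

View pics/w4c.png

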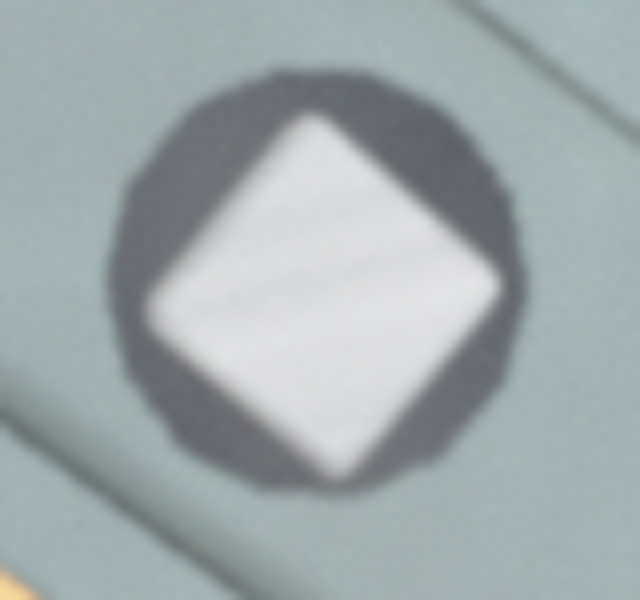

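```bash
python3 - <<'E'
from h import *
c=dict(np.load("w4.npz"));T=c["T"]@np.linalg.inv(c["mount"])
i=cv2.cvtColor(c["pixels"],cv2.COLOR_BGR2GRAY)[120:195,280:360]
g=cv2.resize(i,None,fx=8,fy=8,interpolation=cv2.INTER_CUBIC)
hsv=cv2.cvtColor(cv2.resize(c["pixels"][120:195,280:360],None,fx=8,fy=8,interpolation=2),cv2.COLOR_BGR2HSV)
m=((hsv[...,2]>160)&(hsv[...,1]<20)).astype(np.uint8)
n,l,st,ce=cv2.connectedComponentsWithStats(m);k=l[300,320];m=(l==k).astype(np.uint8)
ct=max(cv2.findContours(m,0,1)[0],key=cv2.contourArea)
P=np.array([onplane(c,(280+x/8+ -.44,120+y/8-.44),.249)[:2] for x,y in ct[:,0]],np.float32)
r=cv2.minAreaRect(P*1000);print(r,cv2.contourArea(P*1000)**.5)
q=np.array([[145,308],[312,105],[502,283],[337,482]])
print(rect(c,[(280+x/8,120+y/8) for x,y in q],.2485))
# boss in same image
b=c["pixels"][230:385,240:395];cv2.imwrite("pics/w4b.png",cv2.resize(b,None,fx=5,fy=5,interpolation=2))
E
```

```text
((526.9221801757812, 27.566791534423828), (17.838937759399414, 17.775955200195312), 69.64260864257812) 17.515460417554664
(array([0.52693196, 0.02788194, 0.2485    ]), np.float64(0.01715176972972313), np.float64(0.017111718881295288), np.float64(67.93358111645227), np.float64(159.68983937852212))
```

View pics/w4b.png

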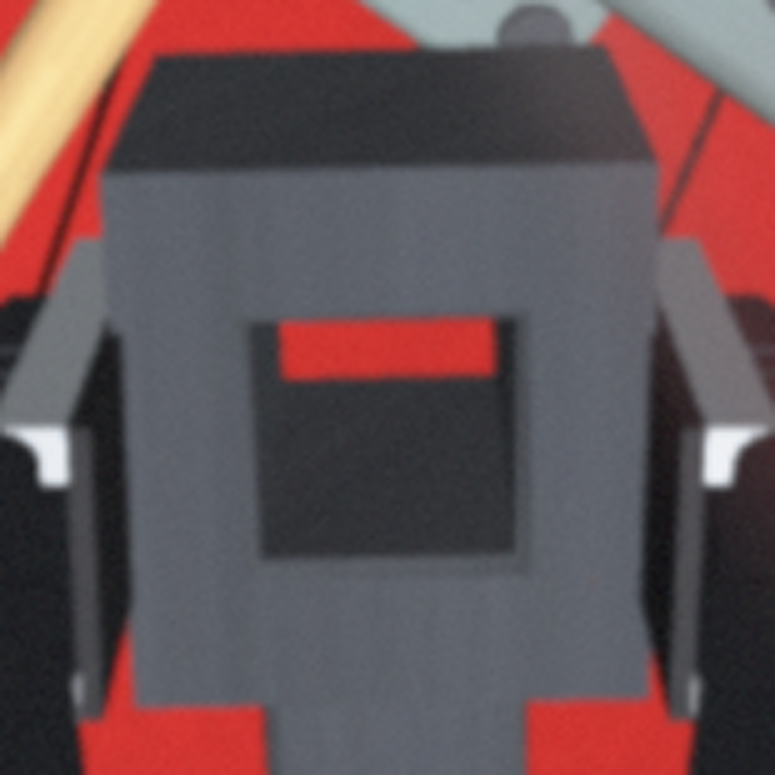

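```bash
python3 - <<'E'
from h import *
print(target([.5279,.0289,.275],np.radians(158.3)))
E
```

```text
(array([-0.0065, -0.8457, -0.005 ]), array([-0.0567,  0.0222,  0.0014]))
```

Emit:
jog_arm:
  deltas:
    - [[-0.001, -0.11, -0.001], [-0.01, 0, 0], 0.3]
    - [[-0.002, -0.22, -0.001], [-0.018, 0, 0], 0.3]
    - [[-0.003, -0.33, -0.002], [-0.026, 0, 0], 0.3]
    - [[-0.004, -0.44, -0.003], [-0.034, 0, 0], 0.3]
    - [[-0.004, -0.55, -0.003], [-0.042, 0.004, 0], 0.3]
    - [[-0.005, -0.66, -0.004], [-0.05, 0.008, 0.001], 0.3]
    - [[-0.006, -0.77, -0.004], [-0.055, 0.013, 0.0014], 0.3]
    - [[-0.0065, -0.845, -0.005], [-0.0567, 0.019, 0.0014], 0.3]
    - [[-0.0065, -0.8457, -0.005], [-0.0567, 0.022, 0.0014], 0.3]
    - [[-0.0065, -0.8457, -0.005], [-0.0567, 0.022, 0.0014], 0.3]

```text
time: 4.83
eef_pos: [0.5278, 0.0454, 0.2727]
tcp_rot: [0.592, 0.387, -0.396, -0.586]
contact_force: [-0.8, -0.1, -4.0]
opening: 0.449
```

```bash
python3 - <<'E'
from h import *
ctrl.read_camera("wrist")
s,T,c=wrist("w5");print(s["time"],s["qpos"],s["contact_force"],s["wrist_torque"],T)
np.savez("w5.npz",**c)
i=c["pixels"];cv2.imwrite("pics/w5c.png",cv2.resize(i[230:385,240:395],None,fx=5,fy=5,interpolation=2))
z=ctrl.read_camera("side")["pixels"];cv2.imwrite("pics/s5.png",cv2.resize(z[150:330,215:435],None,fx=3.5,fy=3.3,interpolation=2))
E
```

```text
4.8833 [-0.09949203 -0.06378428  1.88091453 -0.01582375  1.32697079 -2.83778973] [ 0.30175036 -0.18417085 -3.64901263] [-0.12364523  0.04578901  0.00486624] [[ 0.38888602 -0.00399169 -0.92127723  0.52840315]
 [ 0.92115712 -0.01503292  0.38890046  0.04480836]
 [-0.01540186 -0.99987903 -0.00216912  0.27354692]
 [ 0.          0.          0.          1.        ]]
```

View pics/w5c.png

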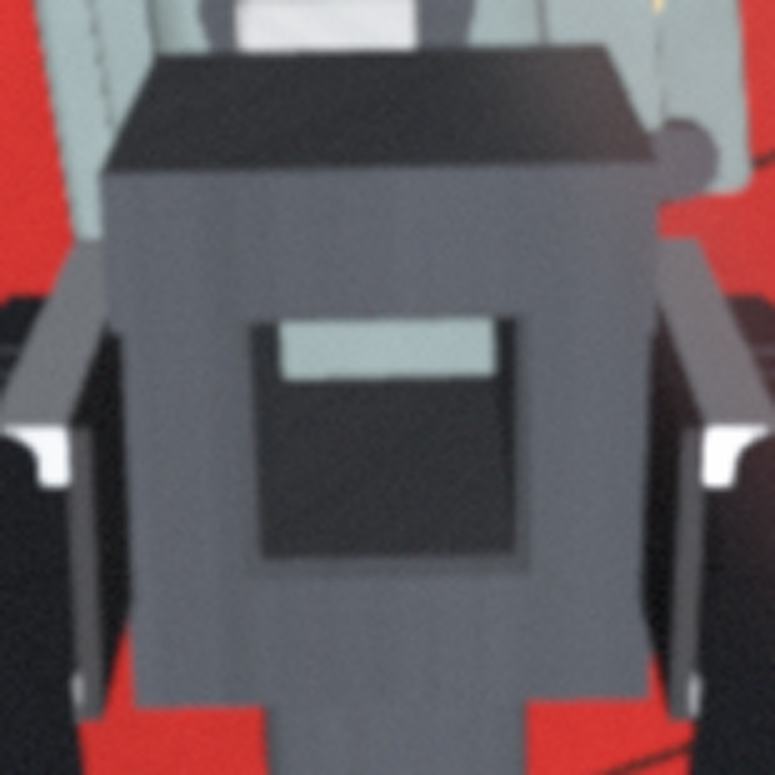

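View pics/s5.png

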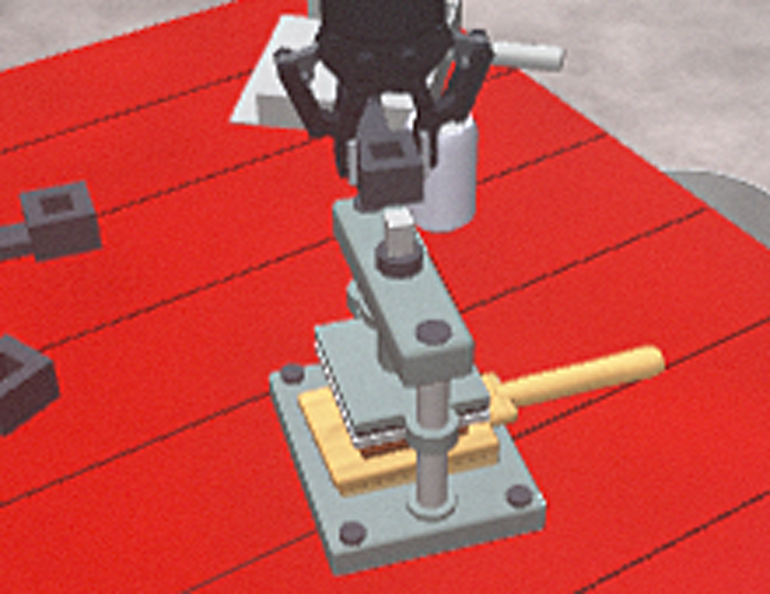

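```bash
python3 - <<'E'
from h import *
w,d=target([.5281,.0267,.275],np.radians(68.3));print(w,d,pose()[1][:3,3])
E
```

```text
[ 0.0149  1.549  -0.0082] [-0.0164  0.0001 -0.0056] [0.52931546 0.04404599 0.27480312]
```

Emit:
jog_arm:
  deltas:
    - [[0, 0.11, 0], [-0.002, -0.003, 0], 0.3]
    - [[0.001, 0.22, -0.001], [-0.004, -0.006, -0.001], 0.3]
    - [[0.002, 0.33, -0.002], [-0.006, -0.006, -0.002], 0.3]
    - [[0.003, 0.44, -0.002], [-0.008, -0.006, -0.003], 0.3]
    - [[0.004, 0.55, -0.003], [-0.01, -0.006, -0.004], 0.3]
    - [[0.005, 0.66, -0.004], [-0.012, -0.006, -0.005], 0.3]
    - [[0.006, 0.77, -0.005], [-0.014, -0.006, -0.0056], 0.3]
    - [[0.007, 0.88, -0.006], [-0.0164, -0.006, -0.0056], 0.3]
    - [[0.008, 0.99, -0.006], [-0.0164, -0.006, -0.0056], 0.3]
    - [[0.009, 1.1, -0.006], [-0.0164, -0.006, -0.0056], 0.3]

```text
time: 5.82
eef_pos: [0.5282, 0.0265, 0.2814]
tcp_rot: [0.708, 0.022, -0.023, -0.705]
contact_force: [-0.6, 0.8, -4.0]
opening: 0.448
```

```bash
python3 - <<'E'
from h import *
w,d=target([.5281,.0267,.275],np.radians(68.3));print(w,d,pose()[1][:3,3])
E
```

```text
[ 0.005   0.4424 -0.0011] [-0.0001  0.0064  0.0003] [0.5281982  0.02647192 0.28137756]
```

Emit:
jog_arm:
  deltas:
    - [[0.001, 0.12, 0], [0, 0, 0], 0.3]
    - [[0.002, 0.23, -0.001], [0, 0, 0], 0.3]
    - [[0.004, 0.34, -0.001], [0, 0.003, 0], 0.3]
    - [[0.005, 0.44, -0.001], [0, 0.006, 0], 0.3]
    - [[0.005, 0.4424, -0.001], [0, 0.0064, 0.0003], 0.3]
    - [[0.005, 0.4424, -0.001], [0, 0.0064, 0.0003], 0.3]

```text
time: 6.32
eef_pos: [0.5281, 0.0266, 0.275]
tcp_rot: [-0.694, 0.133, -0.132, 0.695]
contact_force: [0.9, 0.4, -3.4]
opening: 0.455
```

```bash
python3 - <<'E'
from h import *
ctrl.read_camera("wrist")
s,T,c=wrist("w6");print(s["time"],s["qpos"],s["contact_force"],s["wrist_torque"],T)
np.savez("w6.npz",**c)
i=c["pixels"];cv2.imwrite("pics/w6c.png",cv2.resize(i[230:385,240:395],None,fx=5,fy=5,interpolation=2))
E
```

```text
6.3667 [-1.41641231e-01 -7.12315400e-02  1.88499482e+00  2.33441892e-04
  1.32796741e+00 -1.33571840e+00] [-1.15042613  0.14246303 -4.71283147] [-0.0327614   0.13773372 -0.01755678] [[ 9.29855900e-01 -1.04657353e-04  3.67923897e-01  5.28218189e-01]
 [-3.67923864e-01  2.43808960e-04  9.29855887e-01  2.66558734e-02]
 [-1.87019398e-04 -9.99999965e-01  1.88201262e-04  2.75147615e-01]
 [ 0.00000000e+00  0.00000000e+00  0.00000000e+00  1.00000000e+00]]
```

View pics/w6c.png

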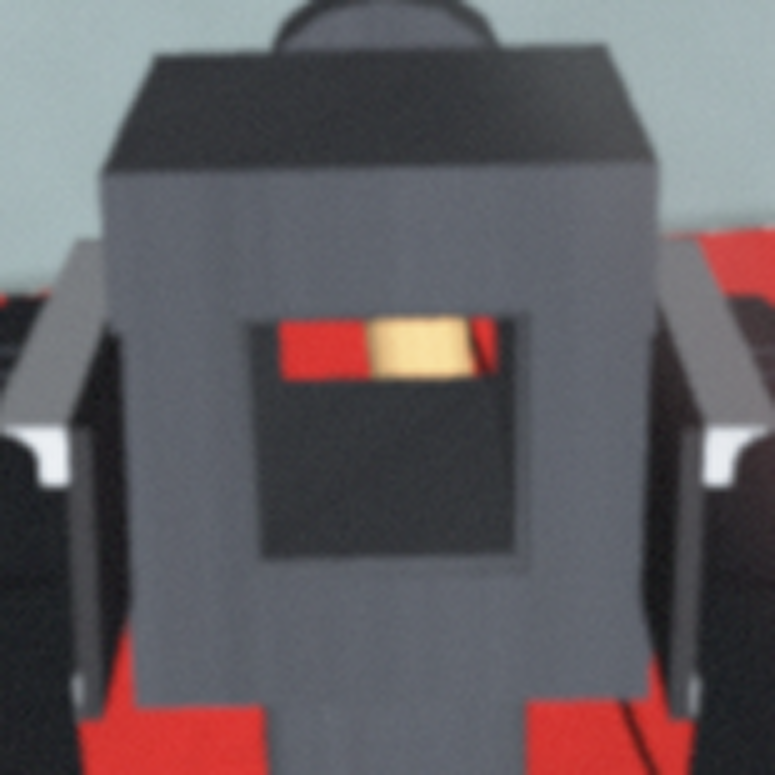

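Emit:
jog_arm:
  deltas:
    - [[0, 0, 0], [0, 0.006, 0], 0.3]
    - [[0, 0, 0], [0, 0.011, 0], 0.3]
    - [[0, 0, 0], [0, 0.015, 0], 0.3]
    - [[0, 0, 0], [0, 0.017, 0], 0.3]
    - [[0, 0, 0], [0, 0.018, 0], 0.3]
    - [[0, 0, 0], [0, 0.019, 0], 0.3]
    - [[0, 0, 0], [0, 0.02, 0], 0.3]
    - [[0, 0, 0], [0, 0.021, 0], 0.3]
    - [[0, 0, 0], [0, 0.021, 0], 0.3]

```text
time: 7.17
eef_pos: [0.5283, 0.0267, 0.2542]
tcp_rot: [-0.695, 0.132, -0.133, 0.695]
contact_force: [-0.4, 0.2, -3.8]
opening: 0.455
```

```bash
python3 - <<'E'
from h import *
s,T,c=wrist("w7");print(s["time"],s["contact_force"],s["wrist_torque"],T)
i=c["pixels"];cv2.imwrite("pics/w7c.png",cv2.resize(i[230:385,240:395],None,fx=5,fy=5,interpolation=2))
z=ctrl.read_camera("side")["pixels"];cv2.imwrite("pics/s7.png",cv2.resize(z[170:270,265:385],None,fx=6,fy=6,interpolation=2))
E
```

```text
7.1667 [-0.4094882   0.20310152 -3.78947679] [ 0.0163015   0.09426506 -0.00600693] [[ 9.29759557e-01  2.24776459e-04  3.68167238e-01  5.28303811e-01]
 [-3.68167273e-01  1.39422031e-04  9.29759560e-01  2.66677885e-02]
 [ 1.57657437e-04 -9.99999965e-01  2.12384302e-04  2.54226788e-01]
 [ 0.00000000e+00  0.00000000e+00  0.00000000e+00  1.00000000e+00]]
```

View pics/w7c.png

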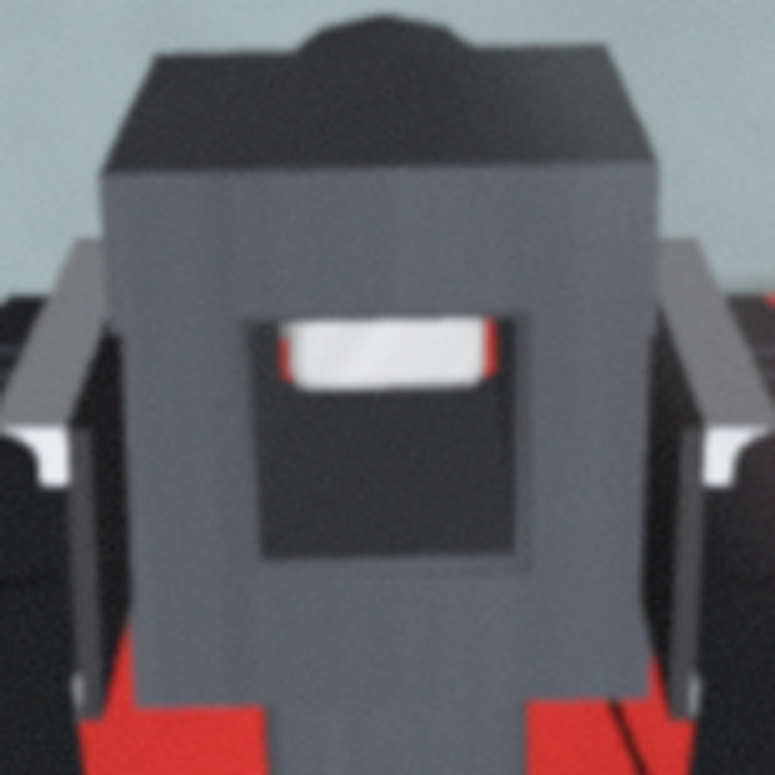

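View pics/s7.png

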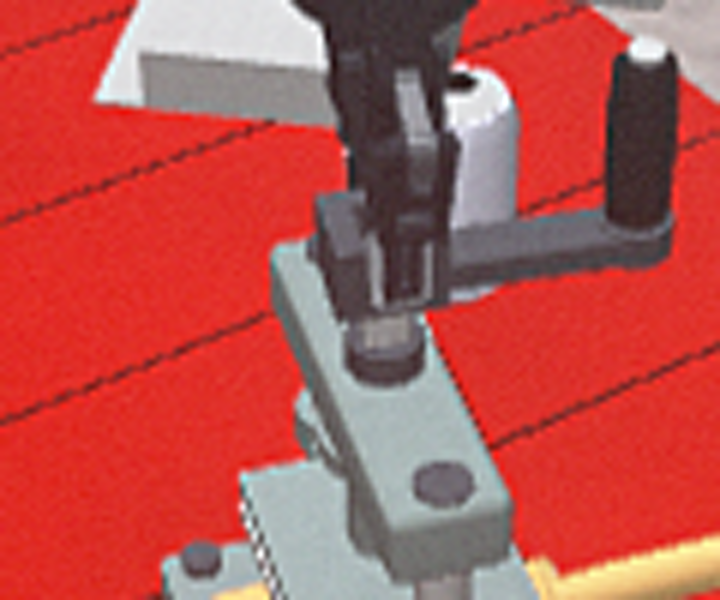

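Emit:
jog_arm:
  deltas:
    - [[0, 0, 0], [0, 0.003, 0], 0.3]
    - [[0, 0, 0], [0, 0.006, 0], 0.3]
    - [[0, 0, 0], [0, 0.009, 0], 0.3]
    - [[0, 0, 0], [0, 0.012, 0], 0.3]
    - [[0, 0, 0], [0, 0.015, 0], 0.3]
    - [[0, 0, 0], [0, 0.018, 0], 0.3]
    - [[0, 0, 0], [0, 0.021, 0], 0.3]
    - [[0, 0, 0], [0, 0.023, 0], 0.3]
    - [[0, 0, 0], [0, 0.0245, 0], 0.3]
    - [[0, 0, 0], [0, 0.0255, 0], 0.3]

```text
time: 8.1
eef_pos: [0.5283, 0.0267, 0.2297]
tcp_rot: [-0.695, 0.133, -0.132, 0.695]
contact_force: [-3.7, 1.7, 3.4]
opening: 0.454
```

```bash
python3 - <<'E'
from h import *
s,T,c=wrist("w8");print(s["time"],s["contact_force"],s["wrist_torque"],T)
i=c["pixels"];cv2.imwrite("pics/w8c.png",cv2.resize(i[230:385,240:395],None,fx=3,fy=3,interpolation=2))
z=ctrl.read_camera("side")["pixels"];cv2.imwrite("pics/s8.png",cv2.resize(z[190:310,275:395],None,fx=5,fy=5,interpolation=2))
E
```

```text
8.1 [-3.65346679  1.74816032  3.40006356] [ 0.06937119  0.69116211 -0.03904483] [[ 9.29772308e-01 -1.89545408e-05  3.68135103e-01  5.28319518e-01]
 [-3.68135102e-01  3.59093037e-05  9.29772308e-01  2.66774144e-02]
 [-3.08428824e-05 -9.99999999e-01  2.64096444e-05  2.29684194e-01]
 [ 0.00000000e+00  0.00000000e+00  0.00000000e+00  1.00000000e+00]]
```

View pics/w8c.png

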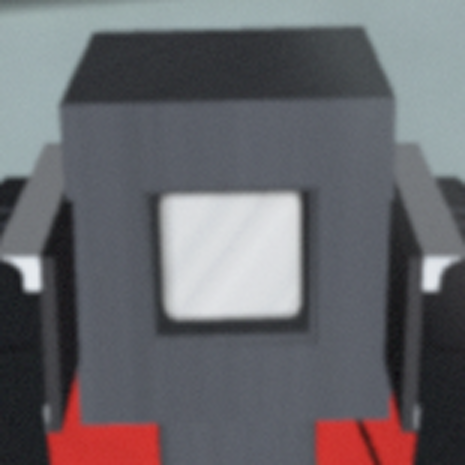

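View pics/s8.png

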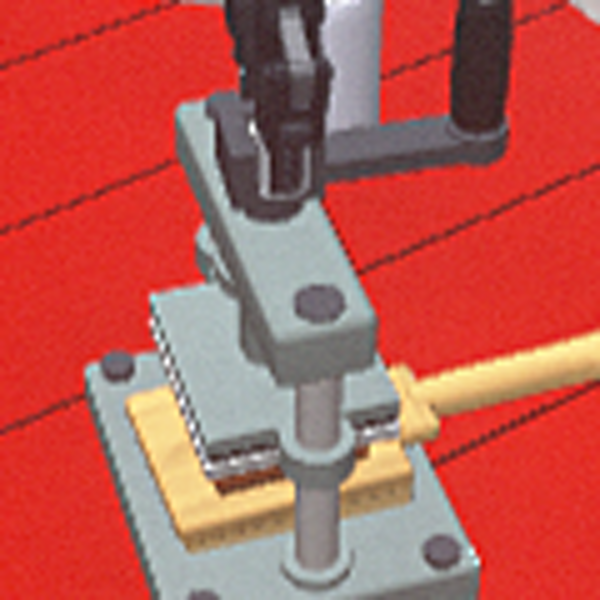

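Emit:
jog_arm:
  deltas:
    - [[0, 0, 0], [-0.001, -0.0003, 0], 0.3]
    - [[0, 0, 0], [-0.001, -0.0003, 0], 0.3]
    - [[0, 0.05, 0], [-0.001, -0.0003, 0], 0.3]
    - [[0, 0.12, 0], [-0.001, -0.0003, 0], 0.3]
    - [[0, 0.2, 0], [-0.001, -0.0003, 0], 0.3]
  force: 100

```text
time: 8.62
eef_pos: [0.5287, 0.0261, 0.2302]
tcp_rot: [0.678, -0.2, 0.204, -0.677]
contact_force: [3.0, -2.9, -3.4]
opening: 0.445
```

```bash
cat >> h.py <<'E'
def st():
    s,T=pose();f=T[:3,:3].T@s["contact_force"]
    print("t",round(s["time"],2),"pos",np.round(T[:3,3]*1e3,2),"yawz",round(np.degrees(np.arctan2(T[1,2],T[0,2])),2),"q6",round(s["qpos"][5],3),"Ftool",np.round(f,2),"Mw",np.round(s["wrist_torque"],3),"My",np.round(T[:3,:3].T@s["wrist_torque"],3)[1],"tau6",round(s["joint_efforts"][5],3),"open",round(s["opening"],3),"tilt",np.round(T[:2,1],4))
E
python3 -c "
from h import *
st()"
```

```text
t 8.62 pos [528.7   26.1  230.24] yawz 56.81 q6 -1.132 Ftool [ 4.05  3.44 -0.77] Mw [-0.385 -0.328  0.261] My -0.262 tau6 -0.285 open 0.445 tilt [ 0.0045 -0.0026]
```

Emit:
jog_arm:
  deltas:
    - [[0, 0.08, 0], [0, 0.0003, 0], 0.3]
    - [[0, 0.16, 0], [0, 0.0003, 0], 0.3]
    - [[0, 0.24, 0], [0, 0.0003, 0], 0.3]
    - [[0, 0.32, 0], [0, 0.0003, 0], 0.3]
    - [[0, 0.4, 0], [0, 0.0003, 0], 0.3]

```text
time: 9.03
eef_pos: [0.5283, 0.0256, 0.2302]
tcp_rot: [0.624, -0.332, 0.335, -0.623]
contact_force: [-3.2, -2.6, -1.6]
opening: 0.451
```

```bash
python3 -c "
from h import *
st()"
```

```text
t 9.03 pos [528.26  25.59 230.19] yawz 33.75 q6 -0.729 Ftool [ 0.4   1.55 -4.1 ] Mw [-0.232  0.523  0.281] My -0.283 tau6 -0.238 open 0.451 tilt [ 0.0031 -0.0042]
```

Emit:
jog_arm:
  deltas:
    - [[0, 0.1, 0], [0, 0.0002, -0.0003], 0.3]
    - [[0, 0.2, 0], [0, 0.0002, -0.0003], 0.3]
    - [[0, 0.3, 0], [0, 0.0002, -0.0003], 0.3]
    - [[0, 0.4, 0], [-0.0003, 0.0002, -0.0003], 0.3]
    - [[0, 0.5, 0], [-0.0003, 0.0002, -0.0005], 0.3]
    - [[0, 0.6, 0], [-0.0003, 0.0002, -0.0005], 0.3]

```text
time: 9.53
eef_pos: [0.5272, 0.0252, 0.2302]
tcp_rot: [0.497, -0.502, 0.505, -0.495]
contact_force: [-3.4, -0.8, -0.9]
opening: 0.447
```

```bash
python3 -c "
from h import *
st()
z=ctrl.read_camera('side')['pixels'];cv2.imwrite('pics/s9.png',cv2.resize(z[190:310,275:395],None,fx=5,fy=5,interpolation=2))
"
```

```text
t 9.53 pos [527.24  25.23 230.2 ] yawz -0.84 q6 -0.126 Ftool [ 0.88  0.87 -3.41] Mw [-0.064  0.458  0.261] My -0.263 tau6 -0.362 open 0.447 tilt [ 0.0017 -0.0052]
```

View pics/s9.png

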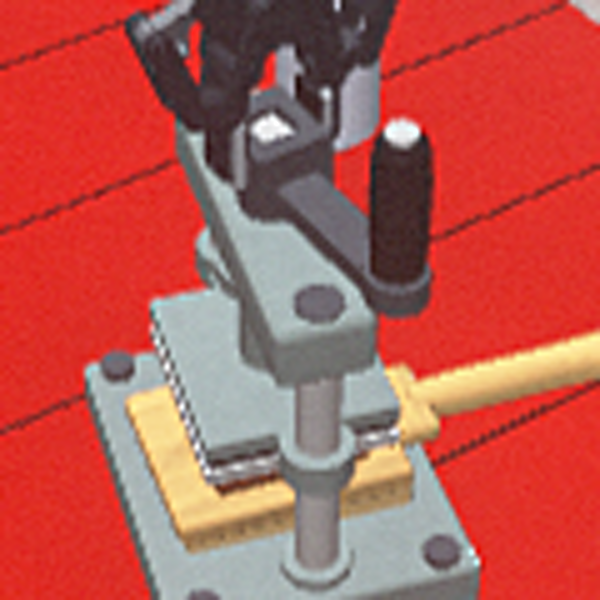

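Emit:
jog_arm:
  deltas:
    - [[0, 0.08, 0], [0, 0.0002, -0.0003], 0.3]
    - [[0, 0.16, 0], [0, 0.0002, -0.0003], 0.3]
    - [[0, 0.24, 0], [-0.0002, 0.0002, -0.0003], 0.3]
    - [[0, 0.32, 0], [-0.0003, 0.0002, -0.0003], 0.3]
    - [[0, 0.4, 0], [-0.0003, 0.0002, -0.0004], 0.3]

```text
time: 10.0
eef_pos: [0.5265, 0.0254, 0.2302]
tcp_rot: [0.386, -0.591, 0.595, -0.384]
contact_force: [-2.5, -1.7, -1.7]
opening: 0.447
```

```bash
python3 -c "
from h import *
st()"
```

```text
t 10.0 pos [526.51  25.37 230.21] yawz -24.01 q6 0.279 Ftool [ 2.57  1.67 -1.63] Mw [0.018 0.442 0.28 ] My -0.282 tau6 -0.239 open 0.447 tilt [ 0.0008 -0.0057]
```

Emit:
jog_arm:
  deltas:
    - [[0, 0.08, 0], [-0.0003, 0.0002, -0.0002], 0.3]
    - [[0, 0.16, 0], [-0.0003, 0.0002, -0.0002], 0.3]
    - [[0, 0.24, 0], [-0.0004, 0.0002, -0.0002], 0.3]
    - [[0, 0.32, 0], [-0.0005, 0.0002, -0.0002], 0.3]

```text
time: 10.33
eef_pos: [0.526, 0.0257, 0.2302]
tcp_rot: [0.287, -0.645, 0.649, -0.284]
contact_force: [-3.5, -1.3, -0.8]
opening: 0.447
```

```bash
python3 -c "
from h import *
st()"
```

```text
t 10.33 pos [526.04  25.66 230.2 ] yawz -42.38 q6 0.601 Ftool [ 3.37  0.85 -1.71] Mw [-0.053  0.518  0.26 ] My -0.263 tau6 -0.242 open 0.447 tilt [-0.0006 -0.0064]
```

Emit:
jog_arm:
  deltas:
    - [[0, 0.08, 0], [-0.0004, 0.0002, -0.0002], 0.3]
    - [[0, 0.16, 0], [-0.0005, 0.0002, -0.0002], 0.3]
    - [[0, 0.24, 0], [-0.0006, 0.0002, -0.0002], 0.3]
    - [[0, 0.32, 0], [-0.0006, 0.0002, -0.0002], 0.3]

```text
time: 10.67
eef_pos: [0.5257, 0.0261, 0.2302]
tcp_rot: [0.18, -0.682, 0.686, -0.177]
contact_force: [-4.3, -1.4, -0.3]
opening: 0.448
```

```bash
python3 -c "
from h import *
st()"
```

```text
t 10.67 pos [525.67  26.1  230.2 ] yawz -60.76 q6 0.923 Ftool [ 4.46  0.31 -0.9 ] Mw [0.094 0.552 0.273] My -0.277 tau6 -0.24 open 0.448 tilt [-0.0025 -0.0068]
```

Emit:
jog_arm:
  deltas:
    - [[0, 0.08, 0], [0.0002, 0.0002, -0.0002], 0.3]
    - [[0, 0.16, 0], [0.0003, 0.0002, -0.0002], 0.3]
    - [[0, 0.24, 0], [0.0003, 0.0002, -0.0002], 0.3]
    - [[0, 0.32, 0], [0.0003, 0.0002, -0.0002], 0.3]

```text
time: 11.0
eef_pos: [0.5254, 0.0266, 0.2302]
tcp_rot: [0.068, -0.702, 0.706, -0.066]
contact_force: [-1.7, 0.9, -2.1]
opening: 0.446
```

```bash
python3 -c "
from h import *
st()"
```

```text
t 11.0 pos [525.43  26.61 230.19] yawz -79.14 q6 1.244 Ftool [ 1.48  2.1  -1.23] Mw [0.362 0.13  0.26 ] My -0.262 tau6 -0.242 open 0.446 tilt [-0.0018 -0.0057]
```

Emit:
jog_arm:
  deltas:
    - [[0, 0.08, 0], [0.0003, 0.0003, 0.0002], 0.3]
    - [[0, 0.16, 0], [0.0003, 0.0003, 0.0002], 0.3]
    - [[0, 0.24, 0], [0.0003, 0.0003, 0.0002], 0.3]
    - [[0, 0.32, 0], [0.0003, 0.0003, 0.0002], 0.3]

```text
time: 11.33
eef_pos: [0.5254, 0.0272, 0.2302]
tcp_rot: [-0.046, -0.704, 0.707, 0.047]
contact_force: [-0.0, 2.9, -2.3]
opening: 0.452
```

```bash
python3 -c "
from h import *
st()"
```

```text
t 11.33 pos [525.4   27.16 230.18] yawz -97.53 q6 1.564 Ftool [ 0.38  2.32 -2.84] Mw [0.432 0.088 0.258] My -0.259 tau6 -0.24 open 0.452 tilt [-0.0007 -0.0038]
```

Emit:
jog_arm:
  deltas:
    - [[0, 0.08, 0], [0.0003, 0.0003, -0.0002], 0.3]
    - [[0, 0.16, 0], [0.0003, 0.0003, -0.0002], 0.3]
    - [[0, 0.24, 0], [0.0003, 0.0003, -0.0002], 0.3]
    - [[0, 0.32, 0], [0.0003, 0.0003, -0.0002], 0.3]

```text
time: 11.67
eef_pos: [0.5256, 0.0277, 0.2302]
tcp_rot: [-0.159, -0.688, 0.69, 0.158]
contact_force: [-0.5, 1.1, -1.8]
opening: 0.442
```

```bash
python3 -c "
from h import *
st()
z=ctrl.read_camera('side')['pixels'];cv2.imwrite('pics/s10.png',cv2.resize(z[190:310,275:395],None,fx=5,fy=5,interpolation=2))
"
```

```text
t 11.67 pos [525.58  27.74 230.2 ] yawz -115.91 q6 1.885 Ftool [ 0.97  1.77 -0.75] Mw [ 0.166 -0.008  0.277] My -0.277 tau6 -0.242 open 0.442 tilt [ 0.0011 -0.0032]
```

View pics/s10.png

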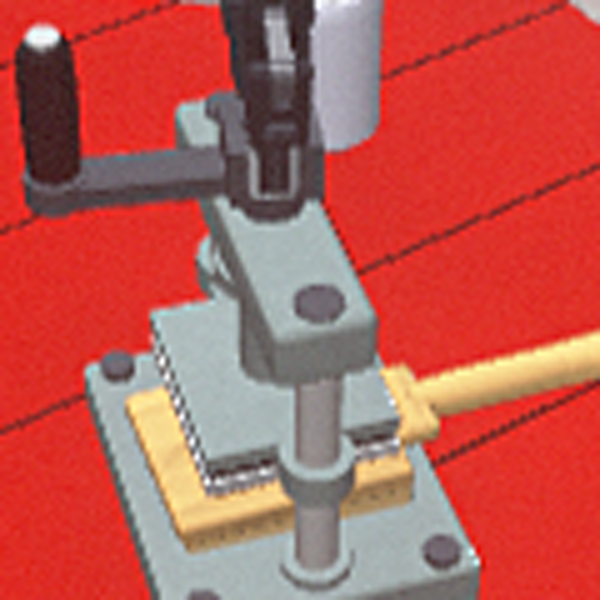

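Emit:
jog_arm:
  deltas:
    - [[0, 0.08, 0], [0.0003, 0.0003, -0.0002], 0.3]
    - [[0, 0.16, 0], [0.0003, 0.0003, -0.0002], 0.3]
    - [[0, 0.24, 0], [0.0003, 0.0003, -0.0002], 0.3]
    - [[0, 0.32, 0], [0.0003, 0.0003, -0.0002], 0.3]

```text
time: 12.05
eef_pos: [0.5259, 0.0282, 0.2301]
tcp_rot: [-0.268, -0.654, 0.655, 0.266]
contact_force: [-0.5, 0.6, -2.9]
opening: 0.451
```

```bash
python3 -c "
from h import *
st()"
```

```text
t 12.05 pos [525.89  28.24 230.14] yawz -134.39 q6 2.209 Ftool [ 0.78  2.9  -0.1 ] Mw [ 0.107 -0.042  0.227] My -0.227 tau6 -0.242 open 0.451 tilt [ 0.0029 -0.003 ]
```

Emit:
jog_arm:
  deltas:
    - [[0, 0.08, 0], [0.0003, 0.0003, -0.0002], 0.3]
    - [[0, 0.16, 0], [0.0003, 0.0003, -0.0002], 0.3]
    - [[0, 0.24, 0], [0.0003, 0.0003, -0.0002], 0.3]

```text
time: 12.3
eef_pos: [0.5262, 0.0285, 0.2301]
tcp_rot: [-0.345, -0.618, 0.618, 0.341]
contact_force: [0.0, 0.7, -2.9]
opening: 0.447
```

```bash
python3 -c "
from h import *
st()"
```

```text
t 12.3 pos [526.23  28.52 230.13] yawz -148.11 q6 2.449 Ftool [ 0.58  2.92 -0.34] Mw [-0.006 -0.004  0.207] My -0.207 tau6 -0.242 open 0.447 tilt [ 0.0044 -0.0035]
```

Emit:
jog_arm:
  deltas:
    - [[0, 0, 0], [0, 0, 0], 0.9]
    - [[0, 0, 0], [0, 0, 0], 0.9]
    - [[0, 0, 0], [0, 0, 0], 0.9]
    - [[0, 0, 0], [0, 0, 0], 0.9]
    - [[0, 0, 0], [0, -0.02, 0], 0.9]
    - [[0, 0, 0], [0, -0.045, 0], 0.9]
    - [[0, -0.11, 0], [0, -0.055, 0], 0.9]
    - [[0, -0.22, 0], [0, -0.055, 0], 0.9]
    - [[0, -0.33, 0], [0, -0.055, 0], 0.9]
    - [[0, -0.44, 0], [0, -0.055, 0], 0.9]

```text
time: 13.13
eef_pos: [0.5264, 0.0286, 0.2861]
tcp_rot: [-0.2, -0.678, 0.68, 0.195]
contact_force: [0.0, -0.4, -0.2]
opening: 0.9
```

Emit:
jog_arm:
  deltas:
    - [[0, -0.12, 0], [0, 0, 0], 0.9]
    - [[0, -0.24, 0], [0, 0, 0], 0.9]
    - [[0, -0.36, 0], [0, 0, 0], 0.9]
    - [[0, -0.48, 0], [0, 0, 0], 0.9]
    - [[0, -0.6, 0], [0, 0, 0], 0.9]
    - [[0, -0.72, 0], [0, 0, 0], 0.9]
    - [[0, -0.84, 0], [0, 0, 0], 0.9]
    - [[0, -0.96, 0], [0, 0, 0], 0.9]
    - [[0, -1.08, 0], [0, 0, 0], 0.9]
    - [[0, -1.2, 0], [0, 0, 0], 0.9]

```text
time: 13.97
eef_pos: [0.5266, 0.0286, 0.2866]
tcp_rot: [0.22, -0.669, 0.673, -0.224]
contact_force: [0.7, 0.1, -0.0]
opening: 0.901
```

```bash
python3 -c "
from h import *
st();print(target([.5269,.0277,.285],np.radians(31.9)))"
```

```text
t 13.97 pos [526.62  28.6  286.61] yawz -53.33 q6 0.795 Ftool [-0.65  0.01  0.31] Mw [0.01  0.035 0.032] My -0.032 tau6 0.762 open 0.901 tilt [ 0.0073 -0.0038]
(array([-0.0086, -1.4876,  0.0026]), array([0.0003, 0.0016, 0.0009]))
```

Emit:
jog_arm:
  deltas:
    - [[-0.001, -0.12, 0], [0, 0, 0], 0.9]
    - [[-0.002, -0.24, 0], [0, 0, 0], 0.9]
    - [[-0.003, -0.36, 0.001], [0, 0, 0], 0.9]
    - [[-0.004, -0.48, 0.001], [0, 0, 0], 0.9]
    - [[-0.005, -0.6, 0.001], [0, 0, 0], 0.9]
    - [[-0.006, -0.72, 0.001], [0, 0, 0], 0.9]
    - [[-0.007, -0.84, 0.002], [0, 0, 0], 0.9]
    - [[-0.007, -0.96, 0.002], [0, 0, 0], 0.9]
    - [[-0.008, -1.08, 0.002], [0, 0, 0], 0.9]
    - [[-0.0086, -1.2, 0.0026], [0, 0, 0], 0.9]

```text
time: 14.8
eef_pos: [0.5269, 0.0285, 0.2871]
tcp_rot: [-0.564, 0.426, -0.427, 0.565]
contact_force: [0.0, -0.3, 0.6]
opening: 0.904
```

Emit:
jog_arm:
  deltas:
    - [[0, -0.12, 0], [0, 0, 0], 0.9]
    - [[0, -0.24, 0], [0, 0, 0], 0.9]
    - [[0, -0.288, 0], [0, 0, 0], 0.9]
    - [[0, -0.288, 0], [0, 0, 0], 0.9]

```text
time: 15.13
eef_pos: [0.5271, 0.0285, 0.2875]
tcp_rot: [-0.619, 0.34, -0.341, 0.62]
contact_force: [0.7, -0.2, 0.4]
opening: 0.902
```

```bash
python3 -c "
from h import *
s,T,c=wrist('w11')
st()
i=c['pixels'];cv2.imwrite('pics/w11c.png',i)
print(T)"
```

```text
t 15.18 pos [527.05  28.51 287.49] yawz 32.33 q6 -0.703 Ftool [-0.71  1.04  0.93] Mw [ 0.009  0.005 -0.034] My 0.034 tau6 -0.092 open 0.896 tilt [0.0023 0.0009]
[[ 5.36606421e-01  2.32291195e-03  8.43829457e-01  5.27081005e-01]
 [-8.43832524e-01  9.20359359e-04  5.36605838e-01  2.85202213e-02]
 [ 4.69861776e-04 -9.99996879e-01  2.45401940e-03  2.87524723e-01]
 [ 0.00000000e+00  0.00000000e+00  0.00000000e+00  1.00000000e+00]]
```

View pics/w11.png

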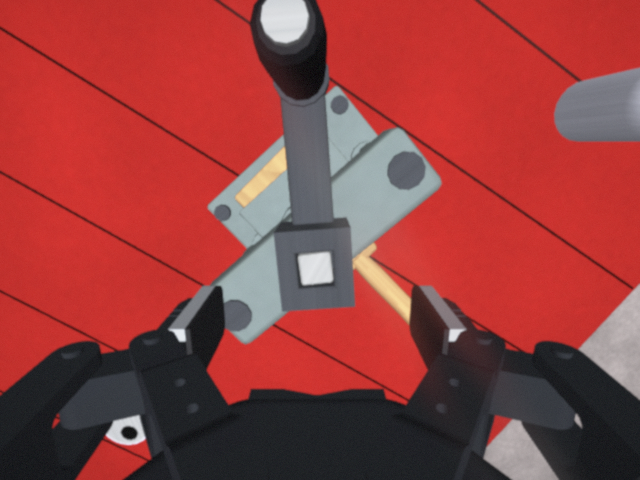

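```bash
python3 - <<'E'
from h import *
i=cv2.imread("pics/w11.png");cv2.imwrite("pics/w11c.png",cv2.resize(i[205:325,260:370],None,fx=5,fy=5,interpolation=2))
E
```

```text
(no output)
```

View pics/w11c.png

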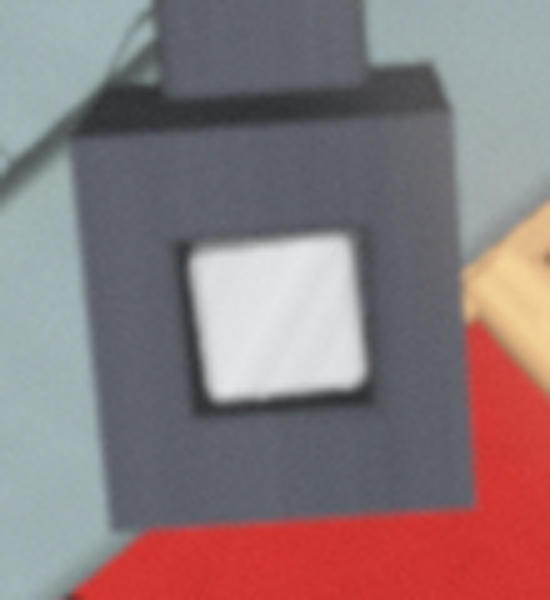

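```bash
python3 - <<'E'
from h import *
s,T,c=wrist()
r=rect(c,[(260+x/5,205+y/5) for x,y in((73,140),(452,112),(474,505),(112,528))],.254);print(r,T[:3,3])
yaw=(r[3]+90+r[4])/2;print(yaw,target([r[0][0],r[0][1],.231],np.radians(yaw)))
st()
E
```

```text
(array([0.5270958 , 0.02746013, 0.254     ]), np.float64(0.04470493254140565), np.float64(0.03987225729850123), np.float64(-53.47635059893379), np.float64(36.48126243030151)) [0.52705072 0.02850627 0.28748652]
36.50245591568386 (array([-0.0022, -0.0734,  0.0004]), array([ 0.0009,  0.0564, -0.0006]))
t 15.23 pos [527.    28.53 287.41] yawz 32.3 q6 -0.703 Ftool [-0.17 -0.01 -0.36] Mw [ 0.058 -0.017 -0.007] My 0.007 tau6 -0.024 open 0.902 tilt [0.0021 0.001 ]
```

Emit:
jog_arm:
  deltas:
    - [[-0.002, -0.0734, 0], [0.0009, 0.0, -0.0006], 0.9]
    - [[-0.002, -0.0734, 0], [0.0009, 0.025, -0.0006], 0.9]
    - [[-0.002, -0.0734, 0], [0.0009, 0.046, -0.0006], 0.9]
    - [[-0.002, -0.0734, 0], [0.0009, 0.0564, -0.0006], 0.9]
    - [[-0.002, -0.0734, 0], [0.0009, 0.0564, -0.0006], 0.3]
    - [[-0.002, -0.0734, 0], [0.0009, 0.0564, -0.0006], 0.3]
    - [[-0.002, -0.0734, 0], [0.0009, 0.0564, -0.0006], 0.3]
    - [[-0.002, -0.0734, 0], [0.0009, 0.0564, -0.0006], 0.3]
    - [[-0.002, -0.0734, 0], [0.0009, 0.0564, -0.0006], 0.3]
    - [[-0.002, -0.0734, 0], [0.0009, 0.0564, -0.0006], 0.3]

```text
time: 16.07
eef_pos: [0.5278, 0.0271, 0.2331]
tcp_rot: [-0.631, 0.317, -0.319, 0.632]
contact_force: [-2.0, -1.1, 4.4]
opening: 0.445
```

```bash
python3 -c "
from h import *
st()"
```

```text
t 16.07 pos [527.8   27.12 233.06] yawz 36.51 q6 -0.777 Ftool [-0.26 -4.44 -2.25] Mw [-0.268  0.432  0.001] My -0.003 tau6 0.035 open 0.445 tilt [ 0.0029 -0.0013]
```

Emit:
jog_arm:
  deltas:
    - [[0, 0.06, 0], [0, 0, 0], 0.3]
    - [[0, 0.12, 0], [0, 0, 0], 0.3]
    - [[0, 0.18, 0], [0, 0, 0], 0.3]
    - [[0, 0.24, 0], [0, 0, 0], 0.3]

```text
time: 16.4
eef_pos: [0.5275, 0.0269, 0.2331]
tcp_rot: [0.589, -0.391, 0.393, -0.588]
contact_force: [-0.9, -0.2, 0.3]
opening: 0.446
```

```bash
python3 -c "
from h import *
st()"
```

```text
t 16.4 pos [527.45  26.87 233.09] yawz 22.66 q6 -0.535 Ftool [-0.15 -0.33 -0.87] Mw [-0.223  0.463  0.267] My -0.268 tau6 -0.121 open 0.446 tilt [ 0.0019 -0.0022]
```

Emit:
jog_arm:
  deltas:
    - [[0, 0.08, 0], [0, 0, 0], 0.3]
    - [[0, 0.16, 0], [0, 0, 0], 0.3]
    - [[0, 0.24, 0], [0, 0, 0], 0.3]

```text
time: 16.65
eef_pos: [0.5274, 0.0268, 0.2331]
tcp_rot: [0.537, -0.459, 0.461, -0.536]
contact_force: [-1.2, -1.4, 0.7]
opening: 0.443
```

```bash
python3 -c "
from h import *
st()"
```

```text
t 16.65 pos [527.36  26.78 233.08] yawz 8.74 q6 -0.292 Ftool [ 1.24 -0.71 -1.39] Mw [-0.127  0.247  0.268] My -0.269 tau6 -0.243 open 0.443 tilt [ 0.0016 -0.0025]
```

Emit:
jog_arm:
  deltas:
    - [[0, 0.08, 0], [0, 0, 0], 0.3]
    - [[0, 0.16, 0], [0, 0, 0], 0.3]
    - [[0, 0.24, 0], [0, 0, 0], 0.3]

```text
time: 16.9
eef_pos: [0.5273, 0.0268, 0.2331]
tcp_rot: [0.477, -0.521, 0.523, -0.477]
contact_force: [-0.5, -0.6, 0.9]
opening: 0.447
```

```bash
python3 -c "
from h import *
st()"
```

```text
t 16.9 pos [527.31  26.77 233.12] yawz -5.18 q6 -0.049 Ftool [ 0.67 -0.94 -0.43] Mw [-0.087  0.248  0.276] My -0.277 tau6 -0.241 open 0.447 tilt [ 0.0017 -0.0026]
```

Emit:
jog_arm:
  deltas:
    - [[0, 0.08, 0], [0, 0, 0], 0.3]
    - [[0, 0.16, 0], [0, 0, 0], 0.3]
    - [[0, 0.24, 0], [0, 0, 0], 0.3]

```text
time: 17.15
eef_pos: [0.5272, 0.0268, 0.2331]
tcp_rot: [0.41, -0.575, 0.577, -0.41]
contact_force: [-1.1, -1.9, 0.8]
opening: 0.445
```

```bash
python3 -c "
from h import *
st()
z=ctrl.read_camera('side')['pixels'];cv2.imwrite('pics/s12.png',cv2.resize(z[190:310,275:395],None,fx=5,fy=5,interpolation=2))"
```

```text
t 17.15 pos [527.22  26.75 233.09] yawz -19.1 q6 0.194 Ftool [ 2.19 -0.82 -0.4 ] Mw [0.002 0.278 0.253] My -0.254 tau6 -0.242 open 0.445 tilt [ 0.0015 -0.0027]
```

View pics/s12.png

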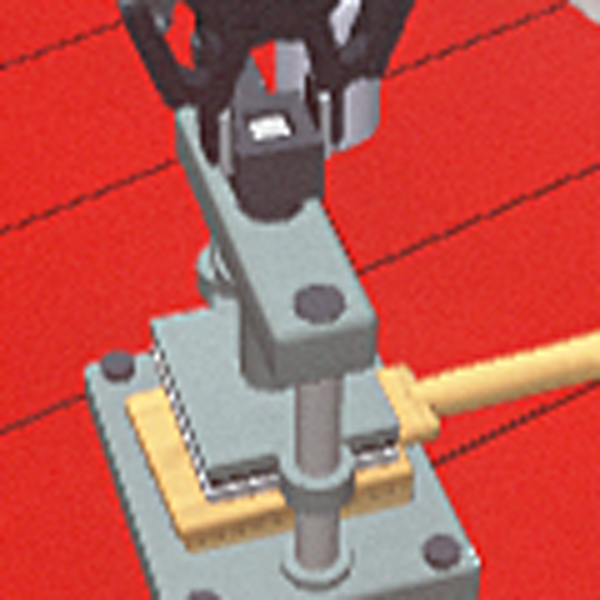

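Emit:
jog_arm:
  deltas:
    - [[0, 0.08, 0], [0, 0, 0], 0.3]
    - [[0, 0.16, 0], [0, 0, 0], 0.3]
    - [[0, 0.24, 0], [0, 0, 0], 0.3]

```text
time: 17.45
eef_pos: [0.5271, 0.0268, 0.2331]
tcp_rot: [0.337, -0.621, 0.623, -0.337]
contact_force: [-1.7, -1.0, 1.2]
opening: 0.445
```

```bash
python3 -c "
from h import *
st()"
```

```text
t 17.45 pos [527.13  26.77 233.08] yawz -33.1 q6 0.438 Ftool [ 1.77 -1.18 -0.83] Mw [-0.007  0.174  0.275] My -0.276 tau6 -0.244 open 0.445 tilt [ 0.0013 -0.0027]
```

Emit:
jog_arm:
  deltas:
    - [[0, 0.08, 0], [0, 0, 0], 0.3]
    - [[0, 0.16, 0], [0, 0, 0], 0.3]
    - [[0, 0.24, 0], [0, 0, 0], 0.3]

```text
time: 17.7
eef_pos: [0.5271, 0.0268, 0.2331]
tcp_rot: [0.259, -0.657, 0.659, -0.26]
contact_force: [-1.3, -0.6, 0.9]
opening: 0.445
```

```bash
python3 -c "
from h import *
st()"
```

```text
t 17.7 pos [527.07  26.77 233.11] yawz -46.93 q6 0.679 Ftool [ 1.35 -0.9  -0.5 ] Mw [-0.041  0.225  0.276] My -0.277 tau6 -0.245 open 0.445 tilt [ 0.0013 -0.0026]
```

Emit:
jog_arm:
  deltas:
    - [[0, 0.08, 0], [0, 0, 0], 0.3]
    - [[0, 0.16, 0], [0, 0, 0], 0.3]
    - [[0, 0.24, 0], [0, 0, 0], 0.3]

```text
time: 17.95
eef_pos: [0.527, 0.0269, 0.2331]
tcp_rot: [0.179, -0.683, 0.685, -0.179]
contact_force: [-1.3, -1.5, 0.5]
opening: 0.442
```

```bash
python3 -c "
from h import *
st()"
```

```text
t 17.95 pos [526.97  26.86 233.06] yawz -60.72 q6 0.92 Ftool [ 1.84 -0.46  0.69] Mw [0.038 0.165 0.424] My -0.425 tau6 -0.041 open 0.442 tilt [ 0.0012 -0.0025]
```

Emit:
jog_arm:
  deltas:
    - [[0, 0.06, 0], [0, 0, 0], 0.3]
    - [[0, 0.12, 0], [0, 0, 0], 0.3]

```text
time: 18.12
eef_pos: [0.527, 0.0269, 0.2331]
tcp_rot: [0.137, -0.693, 0.695, -0.138]
contact_force: [-1.0, -1.1, 0.3]
opening: 0.446
```

```bash
python3 -c "
from h import *
st()"
```

```text
t 18.12 pos [526.95  26.9  233.07] yawz -67.55 q6 1.04 Ftool [ 1.38 -0.25  0.63] Mw [0.051 0.113 0.575] My -0.575 tau6 0.207 open 0.446 tilt [ 0.0014 -0.0026]
```

Emit:
jog_arm:
  deltas:
    - [[0, 0.05, 0], [0, 0, 0], 0.3]
    - [[0, 0.1, 0], [0, 0, 0], 0.3]

```text
time: 18.28
eef_pos: [0.5269, 0.0269, 0.2331]
tcp_rot: [0.103, -0.698, 0.701, -0.104]
contact_force: [-1.5, -0.7, 1.3]
opening: 0.447
```

```bash
python3 -c "
from h import *
st()"
```

```text
t 18.28 pos [526.92  26.92 233.06] yawz -73.17 q6 1.138 Ftool [ 1.62 -1.26  0.25] Mw [0.011 0.116 0.647] My -0.647 tau6 0.357 open 0.447 tilt [ 0.0016 -0.0029]
```

Emit:
jog_arm:
  deltas:
    - [[0, 0, 0], [0, 0, 0], 0.3]
    - [[0, 0, 0], [0, 0, 0], 0.3]
    - [[0, 0, 0], [0, 0, 0], 0.3]

```text
time: 18.53
eef_pos: [0.5269, 0.0269, 0.2331]
tcp_rot: [0.104, -0.698, 0.701, -0.105]
contact_force: [-0.9, -0.5, 0.3]
opening: 0.445
```

```bash
python3 -c "
from h import *
st()"
```

```text
t 18.53 pos [526.94  26.94 233.07] yawz -73.05 q6 1.136 Ftool [ 1.07 -0.26  0.25] Mw [0.05  0.046 0.421] My -0.421 tau6 0.408 open 0.445 tilt [ 0.0018 -0.003 ]
```

Emit:
jog_arm:
  deltas:
    - [[0, 0, 0], [0, 0, 0], 0.9]
    - [[0, 0, 0], [0, 0, 0], 0.9]
    - [[0, 0, 0], [0, 0, 0], 0.9]
    - [[0, 0, 0], [0, -0.004, 0], 0.9]
    - [[0, 0, 0], [0, -0.02, 0], 0.9]
    - [[0, 0, 0], [0, -0.04, 0], 0.9]
    - [[0, 0, 0], [0, -0.055, 0], 0.9]
    - [[0, 0, 0], [0, -0.055, 0], 0.9]

```text
time: 19.2
eef_pos: [0.5288, 0.0269, 0.2928]
tcp_rot: [0.101, -0.698, 0.701, -0.107]
contact_force: [1.1, -0.1, 0.2]
opening: 0.9
```

```bash
python3 -c "
from h import *
s,T,c=wrist('w13')
st()
i=c['pixels'];cv2.imwrite('pics/w13c.png',cv2.resize(i[205:325,260:370],None,fx=5,fy=5,interpolation=2))
"
```

```text
t 19.25 pos [528.04  27.02 290.62] yawz -73.05 q6 1.136 Ftool [-0.23  0.24  0.38] Mw [ 0.005 -0.011  0.002] My -0.002 tau6 0.0 open 0.901 tilt [ 0.0069 -0.0035]
```

View pics/w13c.png

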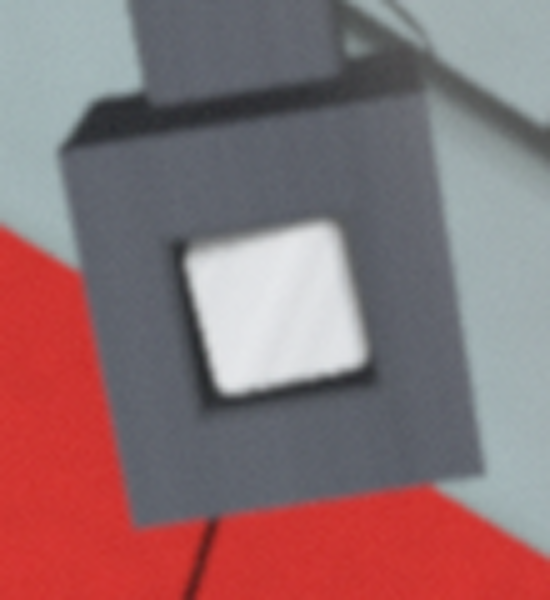

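View pics/w13.png

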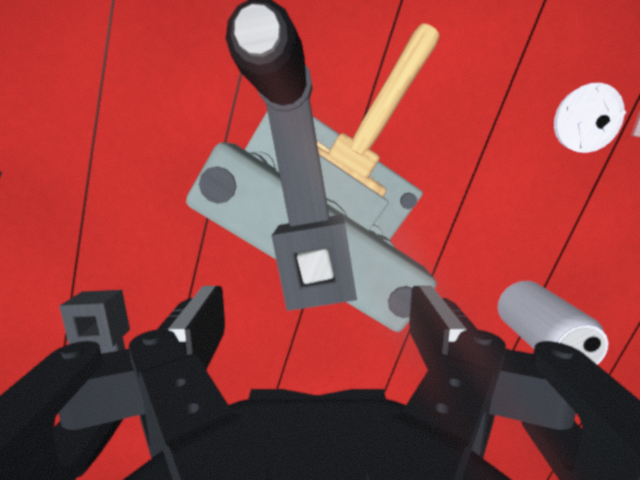

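```bash
python3 - <<'E'
from h import *
s,T,c=wrist()
f=lambda q:[(260+x/5,205+y/5) for x,y in q]
r=rect(c,f(((63,150),(425,92),(484,473),(135,526))),.254);print(r,T[:3,3])
yaw=(r[3]+90+r[4])/2;print("boss",yaw,target([r[0][0],r[0][1],.232],np.radians(yaw)))
print("shaft",rect(c,f(((185,248),(336,222),(366,370),(222,397))),.251))
c0=dict(np.load("w4.npz"))
c11=cv2.imread("pics/w11.png")
E
```

```text
(array([0.52680201, 0.02756379, 0.254     ]), np.float64(0.04426979594766741), np.float64(0.039263065484062415), np.float64(-153.78796797197867), np.float64(-63.76488943998389)) [0.52804457 0.02701515 0.290619  ]
boss -63.77642870598128 (array([-0.0042, -0.1619, -0.0022]), array([ 0.0004,  0.0567, -0.0008]))
shaft (array([0.52641443, 0.02740962, 0.251     ]), np.float64(0.01779995207616701), np.float64(0.016621280144991108), np.float64(-151.04143484716118), np.float64(-62.36615251770147))
```

Emit:
jog_arm:
  deltas:
    - [[-0.004, -0.11, -0.002], [0.0004, 0.005, -0.0008], 0.9]
    - [[-0.004, -0.1619, -0.002], [0.0004, 0.02, -0.0008], 0.9]
    - [[-0.004, -0.1619, -0.002], [0.0004, 0.04, -0.0008], 0.9]
    - [[-0.004, -0.1619, -0.002], [0.0004, 0.0567, -0.0008], 0.9]
    - [[-0.004, -0.1619, -0.002], [0.0004, 0.0567, -0.0008], 0.3]
    - [[-0.004, -0.1619, -0.002], [0.0004, 0.0567, -0.0008], 0.3]
    - [[-0.004, -0.1619, -0.002], [0.0004, 0.0567, -0.0008], 0.3]
    - [[-0.004, -0.1619, -0.002], [0.0004, 0.0567, -0.0008], 0.3]
    - [[-0.004, -0.1619, -0.002], [0.0004, 0.0567, -0.0008], 0.3]
    - [[-0.004, -0.1619, -0.002], [0.0004, 0.0567, -0.0008], 0.3]
  force: 80

```text
time: 20.13
eef_pos: [0.5269, 0.0274, 0.2328]
tcp_rot: [0.16, -0.688, 0.689, -0.161]
contact_force: [-0.5, -0.8, -0.0]
opening: 0.452
```

```bash
python3 -c "
from h import *
st()"
```

```text
t 20.13 pos [526.94  27.41 232.79] yawz -63.77 q6 0.973 Ftool [0.79 0.01 0.54] Mw [-0.145  0.21   0.073] My -0.074 tau6 0.045 open 0.452 tilt [ 0.001  -0.0007]
```

Emit:
jog_arm:
  deltas:
    - [[0, 0, 0], [0, -0.003, 0], 0.3]
    - [[0, 0, 0], [0, -0.006, 0], 0.3]
    - [[0, 0, 0], [0, -0.01, 0], 0.3]
    - [[0, 0, 0], [0, -0.014, 0], 0.3]
    - [[0, 0, 0], [0, -0.018, 0], 0.3]
    - [[0, 0, 0], [0, -0.022, 0], 0.3]

```text
time: 20.63
eef_pos: [0.5269, 0.0276, 0.2553]
tcp_rot: [0.16, -0.689, 0.689, -0.161]
contact_force: [0.8, 1.1, -5.5]
opening: 0.453
```

```bash
python3 -c "
from h import *
st()"
```

```text
t 20.63 pos [526.86  27.6  255.28] yawz -63.77 q6 0.973 Ftool [-1.22  5.54 -0.6 ] Mw [ 0.048 -0.111  0.013] My -0.013 tau6 0.011 open 0.453 tilt [ 0.0008 -0.0002]
```

Emit:
jog_arm:
  deltas:
    - [[0, 0, 0], [0, -0.02, 0], 0.3]
    - [[0, 0, 0], [0, -0.045, 0], 0.3]
    - [[0, 0, 0], [0, -0.055, 0], 0.3]
    - [[0, 0, 0], [0, -0.055, 0], 0.3]

```text
time: 20.97
eef_pos: [0.5282, 0.0274, 0.3146]
tcp_rot: [0.158, -0.688, 0.69, -0.163]
contact_force: [1.2, -0.5, -4.4]
opening: 0.45
```

```bash
python3 -c "
from h import *
st();print(target([.465,.25,.31],np.radians(-117.8)))"
```

```text
t 20.97 pos [528.24  27.43 314.59] yawz -63.77 q6 0.973 Ftool [-0.81  4.41  0.95] Mw [-0.04   0.093  0.024] My -0.024 tau6 -0.003 open 0.45 tilt [ 0.0077 -0.0014]
(array([-0.0013,  0.9431, -0.008 ]), array([-0.0416,  0.0038, -0.2276]))
```

Emit:
jog_arm:
  deltas:
    - [[0, 0.11, -0.001], [-0.004, 0, -0.025], 0.3]
    - [[0, 0.22, -0.002], [-0.009, 0, -0.05], 0.3]
    - [[0, 0.33, -0.003], [-0.013, 0, -0.075], 0.3]
    - [[0, 0.44, -0.004], [-0.018, 0, -0.1], 0.3]
    - [[0, 0.55, -0.005], [-0.023, 0, -0.125], 0.3]
    - [[0, 0.66, -0.006], [-0.027, 0, -0.15], 0.3]
    - [[0, 0.77, -0.007], [-0.032, 0, -0.175], 0.3]
    - [[-0.001, 0.88, -0.008], [-0.037, 0.003, -0.2], 0.3]
    - [[-0.001, 0.943, -0.008], [-0.04, 0.004, -0.22], 0.3]
    - [[-0.001, 0.943, -0.008], [-0.0416, 0.004, -0.2276], 0.3]

```text
time: 21.8
eef_pos: [0.4629, 0.252, 0.3077]
tcp_rot: [-0.168, -0.686, 0.687, 0.171]
contact_force: [0.2, -0.4, -4.5]
opening: 0.45
```

```bash
python3 -c "
from h import *
st();print(target([.465,.25,.02],np.radians(-117.8)))
t=ctrl.read_camera('top')['pixels'];cv2.imwrite('pics/t14.png',t)"
```

```text
t 21.8 pos [462.93 252.   307.68] yawz -117.74 q6 2.36 Ftool [-0.42  4.46  0.27] Mw [ 0.008  0.109 -0.007] My 0.007 tau6 0.307 open 0.45 tilt [-0.0043  0.0001]
(array([-0.0019,  0.001 ,  0.0038]), array([-0.0039,  0.2877,  0.0003]))
```

View pics/t14.png

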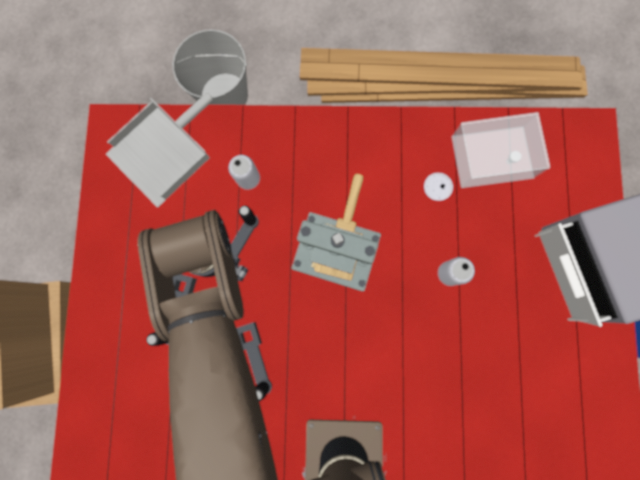

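Emit:
jog_arm:
  deltas:
    - [[-0.001, 0, 0.002], [-0.002, 0.03, 0], 0.3]
    - [[-0.002, 0.001, 0.004], [-0.004, 0.065, 0], 0.3]
    - [[-0.002, 0.001, 0.004], [-0.004, 0.1, 0], 0.3]
    - [[-0.002, 0.001, 0.004], [-0.004, 0.135, 0], 0.3]
    - [[-0.002, 0.001, 0.004], [-0.004, 0.17, 0], 0.3]
    - [[-0.002, 0.001, 0.004], [-0.004, 0.2, 0], 0.3]
    - [[-0.002, 0.001, 0.004], [-0.004, 0.23, 0], 0.3]
    - [[-0.002, 0.001, 0.004], [-0.004, 0.255, 0], 0.3]
    - [[-0.002, 0.001, 0.004], [-0.004, 0.27, 0], 0.3]
    - [[-0.002, 0.001, 0.004], [-0.004, 0.28, 0], 0.3]

```text
time: 22.68
eef_pos: [0.4641, 0.2488, 0.025]
tcp_rot: [-0.168, -0.686, 0.688, 0.17]
contact_force: [-0.8, -0.5, -3.8]
opening: 0.449
```

```bash
python3 -c "
from h import *
st();print(target([.465,.25,.011],np.radians(-117.8)))"
```

```text
t 22.68 pos [464.14 248.79  24.99] yawz -117.61 q6 2.353 Ftool [0.44 3.77 0.74] Mw [ 0.02   0.148 -0.056] My 0.056 tau6 -0.004 open 0.449 tilt [-0.0039 -0.0017]
(array([-0.0033,  0.0032,  0.0027]), array([-0.0002,  0.014 , -0.0015]))
```

Emit:
jog_arm:
  deltas:
    - [[-0.003, 0, 0.003], [0, 0.004, 0], 0.3]
    - [[-0.003, 0, 0.003], [0, 0.008, 0], 0.3]
    - [[-0.003, 0, 0.003], [0, 0.011, 0], 0.3]
    - [[-0.003, 0, 0.003], [0, 0.013, 0], 0.3]
    - [[-0.003, 0, 0.003], [0, 0.0142, 0], 0.3]
    - [[-0.003, 0, 0.003], [0, 0.0142, 0], 0.3]

```text
time: 23.18
eef_pos: [0.4654, 0.2492, 0.0128]
tcp_rot: [0.17, 0.687, -0.686, -0.168]
contact_force: [-5.3, -1.2, 5.6]
opening: 0.449
```

```bash
python3 -c "
from h import *
st()"
```

```text
t 23.18 pos [465.4  249.2   12.81] yawz -117.62 q6 2.353 Ftool [ 4.1  -5.58  3.55] Mw [-0.61   0.127 -0.358] My 0.356 tau6 -0.367 open 0.449 tilt [0.003 0.   ]
```

Emit:
jog_arm:
  deltas:
    - [[0, 0, 0], [0, 0, 0], 0.9]
    - [[0, 0, 0], [0, 0, 0], 0.9]
    - [[0, 0, 0], [0, 0, 0], 0.9]
    - [[0, 0, 0], [0, 0, 0], 0.9]
    - [[0, 0, 0], [0, -0.02, 0], 0.9]
    - [[0, 0, 0], [0, -0.05, 0], 0.9]
    - [[0, 0, 0], [0, -0.08, 0], 0.9]
    - [[0, 0, 0], [0, -0.115, 0], 0.9]
    - [[0, 0, 0], [0, -0.15, 0], 0.9]
    - [[0, 0, 0], [0, -0.15, 0], 0.9]

```text
time: 24.02
eef_pos: [0.4697, 0.2508, 0.1715]
tcp_rot: [0.174, 0.69, -0.684, -0.163]
contact_force: [1.4, 0.7, 0.6]
opening: 0.9
```

```bash
python3 -c "
from h import *
st();s,T,c=wrist('w15')
z=ctrl.read_camera('side')['pixels'];cv2.imwrite('pics/s15.png',z)
cv2.imwrite('pics/s15c.png',cv2.resize(z[190:330,235:415],None,fx=4,fy=4,interpolation=2))"
```

```text
t 24.02 pos [469.69 250.77 171.47] yawz -117.6 q6 2.353 Ftool [-0.95 -0.59 -1.28] Mw [ 0.056 -0.069 -0.005] My 0.006 tau6 -0.0 open 0.9 tilt [0.0179 0.0047]
```

View pics/w15.png

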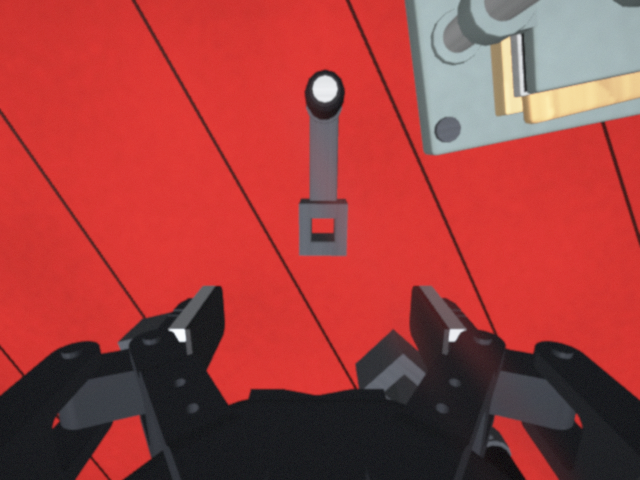

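View pics/s15c.png

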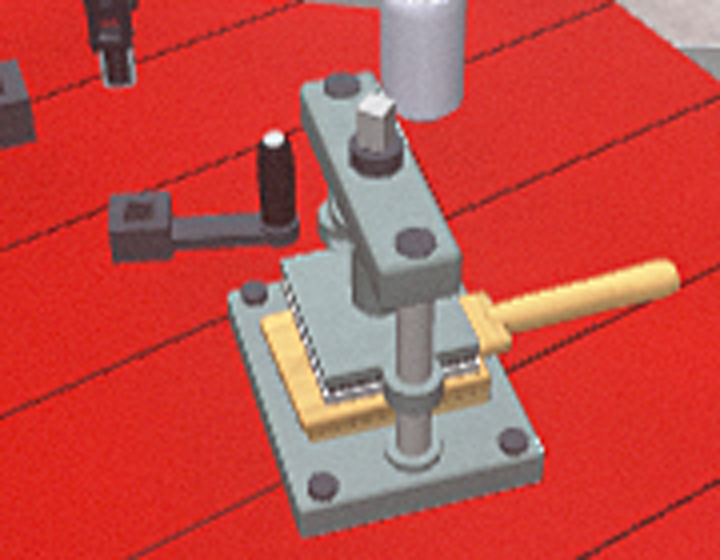

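```bash
python3 -c "
from h import *
print(ctrl.sign_off())"
```

```text
the job is handed in; nothing more can be done
None
```

I fitted the smallest of the three cranks on the square shaft, wound the press plate down onto the patch, then lifted the crank off. It now lies flat on the bench to the left of the press, and I handed the job in at about 24 s.

- **Fit:** The crank went on with no side force on entry and about 4 N at the end. It sat against the collar at the expected height. I had to let go once partway through winding, because the wrist joint ran out of range, and then gripped the boss again.
- **Clamp:** The plate met the patch after roughly 305° of turning. I stopped about 19° later. The crank torque then matched 6.5 N at the handle while turning and 4.2 N at a standstill, which is about 100 N on the blade.
- **After letting go:** The crank swung back 9° against the gripper. About half of that was give in the grip, and the rest fits the stated few degrees of screw turn-back. The load left is therefore about 80 N by the brief. My rough angle count puts it between 65 and 80 N, and I did not measure it directly.
- **Last pictures:** The shaft is bare, the plate is down on the patch, the paddle looks unmoved, and the gripper touches nothing. I checked the cans in the top picture taken just before laying the crank down, and they had not moved.
- **One correction on the way:** I first tried to fit the crank a quarter turn further round, which brought the last joint almost to its limit (-2.838 of -2.84). I turned back and used another of the four quarter turns.

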